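# Clamp the shaft coupling by pumping the ratchet lever

## Robot

A 7-joint arm with a two-finger parallel gripper is mounted at the origin on a cart in front of the work surface, level with it; the furniture and walls round the work are solid. World frame = base frame: x ahead of the robot, y to its left, z up, the work surface at z = 0. Lengths are in mm, angles in rad, forces in N, time in s.
With the tool pointing down it reaches from about 400 to 875 mm from the base axis. Payload 19.3 kg.
Tool frame: the origin (TCP) lies on the centre line of the jaws, within the pads' length; the fingertips stand 22 mm ahead of it and the grasp point (between the pads) lies 3 mm ahead of it; z points along the fingers, y is the line along which they close (so a half turn about z gives the same grasp; the last joint's range is limited). The gripper opens to 85 mm and grips with 20 to 120 N. Pads are 22 mm wide; open, the fingers measure 114 mm over their backs; the gripper's body (76 mm by 85 mm) begins 54 mm behind the grasp point. The pads swing forward as they close: fully open they stand 13 mm farther back than shut.
Start: joints at [1.159, 0.521, -0.036, 1.599, 0.021, 1.021, -0.113], TCP at [209.462, -588.847, 253.291] pointing down, gripper open.
Joint ranges: [-2.91, 2.91], [-0.3, 2.13], [-1.5, 1.42], [0.17, 2.43], [-1.26, 4.41], [0.16, 1.93], [-2.52, 2.52]. Speed limits (rad/s): [1.89, 1.89, 2.39, 2.39, 3.01, 3.01, 3.01].

## Interface

Orientations are given as a unit quaternion [x, y, z, w].
In Python, from plant import bot gives the robot as it stands.
- The arm moves only by the tool carry_out, never from a script. Its argument "plan" is a list of rows, each an object of numbers: "x", "y", "z": the shift along the tool's x, y, z in m; "wx", "wy", "wz": the turn, a rotation vector about the tool's x, y, z in rad; "fingers": the finger opening in m, from 0 to 0.0854. In form: [{"x": .., "y": .., "z": .., "wx": .., "wy": .., "wz": .., "fingers": ..}, ...]. A call has 1 to 10 rows; each row is the pose to reach, as a shift and turn from the pose commanded when the call began, along the tool's axes at that moment; what a row does not reach only later rows make up. A row lasts 1/10 s, in which the tool goes at most 50 mm and 8.59 degrees, less where a joint would pass 70% of its speed; a pose out of reach is approached as far as the arm can. A call with a gripper value outside its range is refused whole. The fingers move at their own pace and stop on an object; "squeeze" is the grip in N (left out, the last holds). Time passes only in rows, so rows that repeat a pose let the fingers close. It gives the time, the measured TCP pose, the force, the opening and the grip force at its end, in the units of the state.
- bot.observe(): the state, without advancing time (a new reading comes with each control period).
- bot.read_camera(name): name is "side" or "top"; returns a dict with "frame" (420x560x3 uint8, blue, green, red), "fx", "fy", "cx", "cy" (pixels), "dist" ([k1, k2, p1, p2, k3] as OpenCV has them; the pictures are not rectified), "pose" (4x4, takes a point from camera to world coordinates). Camera axes: x right, y up, looking along -z (the intrinsics and any distortion apply to the point x, -y, -z); pixel columns grow to the right and rows downward; lengths in mm; the calibration is good to about 2 mm. A picture is of the moment at which its call begins. There is no depth.
- bot.close_job(): hands the job in; it is judged then, once.
The state is a dict: "t": time; "q": joint angles; "joint_velocities": joint speeds; "effort": joint torques, N m; "ee_pos": TCP position; "tool_rot": TCP orientation; "ft_force": force on the tool from outside, world axes, zero at the start; "moment": the same for the moment, N m; "finger_gap": opening from 0.0 (shut) to 1.0 (fully open); "gripper_force": force on a finger pad.
Only numpy, scipy, OpenCV 4.12 (cv2) and the standard library are available. Lean on these libraries where they do the work, as an engineer would, in place of code of your own. Each camera call takes 0.05 s, during which the arm holds its last target. There are 200 camera calls.

## Task

Stand the shaft coupling upright on the bed of the ratchet clamp, in the middle between its jaws, then take hold of the lever's knob and pump it in full strokes (pull down towards the near side, back up, again) so that the ratchet walks the jaw up to the coupling, one tooth a stroke. Stop when the coupling is pressed against the fixed jaw and the spring behind the moving jaw's face is squeezed to about half of its travel - not solid, and the ratchet cannot be let back - and let go. Move the jaw with the lever only, and do not shift or tip the oil bottle and the spray can beside the coupling or the door roller to the right of the clamp.

Things in the scene. Friction and masses are not known exactly. Their poses are not given: they have to be found in the camera images.
- clamp: fixed ratchet clamp; origin on the bench under its dark steel bed, x along the bed away from the robot, y left, z up. Bed x -130 to 230, y -40 to 40, top z 14 mm; foot under the lever x 110 to 230, y -200 to -40. Fixed jaw: a block at the near end, gripping face x -100, 78 mm wide, top z 66. A cheek beside the rack at x 121 reaches z 94 mm
- rack: moving jaw's sliding bar with saw teeth on top, 22 mm wide along y = 0, top z 56, and its nose block, 60 mm wide, top z 66 mm. Axes as the clamp's; origin = clamp origin shifted along -x by jaw. At jaw 0 the block lies at x 51 to 71 and the bar reaches x 225 mm. Do not push it by hand
- face_plate: moving jaw's sprung gripping face, an upright plate 64 mm wide, z 18 to 68 mm, on two pins and a coil spring in front of the nose block. Axes as the clamp's; its gripping side, which looks at the fixed jaw, lies at x = 15 mm of its own frame, so in the clamp frame at x = 15 mm - jaw + jaw_face
- lamp_edge (a point): middle of the lower near edge of the black work lamp over the lever: clamp x 35, y -160, z 379 mm. The lamp head is 185 mm long from here along +x, 70 mm wide, 26 mm high, on a 22 mm post at x 205, y -160. So a gripper cannot hold the knob upright: it must lean back 35 to 45 degrees to the near side (-x), fingers closing along y
- lever_shaft (a point): point on the lever's axis of turning (along the clamp's y), in the plane of the lever arm: clamp x 150, y -160, z 40 mm
- nest (a point): middle of the coupling's place on the bed between the jaws: clamp x -65, y 0, z 14 mm (the bed's top). Nothing stands beside it along y; before and behind it along x stand the jaws, 75 to 100 mm apart at the start. The jaw itself slides the coupling the last bit to the fixed jaw
- coupling: steel shaft coupling with a band round its middle, an upright cylinder 55 mm in diameter and 60 mm high, 0.21 kg; origin at the centre of its underside, z up. It stands on the bench between the oil bottle and the spray can, which stand to both sides of it in one line with it, 88 to 100 mm from it centre to centre
- oil_bottle: white squeeze bottle with a thin nozzle, 59 mm in diameter, 155 mm high; origin at the centre of its underside. Leave it
- spray_can: red spray can beside the coupling, 52 mm in diameter, 193 mm high; origin at the centre of its underside. Leave it
- roller: low grooved door roller, 70 mm in diameter and 38 mm high, lying to the right of the clamp; origin at the centre of its underside. Leave it
- lever_knob (a point): centre of the lever's black knob, a flat round puck 40 mm in diameter and 26 mm thick (its flat sides face +y and -y of the clamp), on a 12 mm rod 165 mm from the shaft's axis. In the clamp frame it lies at x 150 - 165 cos(e), y -160, z 40 + 165 sin(e) mm with e = 70 degrees - lever
- lever (a joint): angle of the pump lever (rad): 0 = up and back (far), 0.48 = pulled down to the near side, both end stops; it stays where it is left and takes 2 to 12 N at the knob. A pull from below 0.06 to beyond 0.43 moves the jaw one tooth, 9 mm; the way back is free. Starts anywhere
- jaw (a joint): travel of the moving jaw towards the fixed jaw (m), 0 = fully open, 0.015 to 0.04 at the start. The ratchet lets it go forward only (under load it settles back up to 6 mm on its holding pawl after a pull)
- jaw_face (a joint): how far the sprung face is pressed back into the moving jaw (m): 0 = free, 0.026 = solid; the spring takes 1.5 N per mm. Wanted: about 0.013, at least 0.005 and at most 0.020, read when the lever has gone back
Things that resemble listed ones, but are neither listed nor needed, are in the scene too. Leave any black or yellow look-alike of the coupling alone. What is shaped like the oil_bottle but blue or orange is not meant.

How it is judged (in metres and radians):
On the way, in this order (a step that is already met when the one before it is completed fails the run):
1. the coupling stands upright on the bed between the jaws, let go (x of coupling in the frame of clamp between -0.082 and -0.03 m and y of coupling in the frame of clamp between -0.022 and 0.022 m and z of coupling in the frame of clamp between 0.01 and 0.018 m and angle between coupling's own z axis and vertical below 0.1 rad and contact force between the fingers and coupling below 0.5 N), for 0.2 s.
2. the jaw has been pumped up to the coupling and its spring begins to be squeezed (x of coupling in the frame of clamp above -0.082 m and y of coupling in the frame of clamp between -0.022 and 0.022 m and z of coupling in the frame of clamp between 0.01 and 0.018 m and angle between coupling's own z axis and vertical below 0.1 rad and value of joint jaw_face above 0.005 m and contact force between face_plate and coupling above 4 N), for 0.1 s.
At the end, for the whole second after the job is handed in: The coupling stands upright on the bed within 22 mm of its centre line, pressed to the fixed jaw by the moving jaw, whose sprung face is pressed back 5 to 20 mm of its 26 mm; all at rest and let go; oil bottle, spray can and door roller within 30 mm of their places (all of step 2 and x of coupling in the frame of clamp below -0.066 m and value of joint jaw_face below 0.02 m and linear speed of each of coupling, oil_bottle, spray_can below 0.02 m/s); the robot touches nothing.
It fails at once if the oil bottle is pushed more than 30 mm or tipped (distance of oil_bottle from where it was at the start of the episode above 0.03 m or angle between oil_bottle's own z axis and vertical above 0.35 rad).
It fails at once if the spray can is pushed more than 30 mm or tipped (distance of spray_can from where it was at the start of the episode above 0.03 m or angle between spray_can's own z axis and vertical above 0.35 rad).
It fails at once if the door roller is pushed more than 30 mm or tipped (distance of roller from where it was at the start of the episode above 0.03 m or angle between roller's own z axis and vertical above 0.35 rad).
It fails at once if the moving jaw is pushed along by hand (the robot presses on the jaw or its rack with more than 8 N) instead of with the lever (contact force between any of the fingers, the arm and rack above 8 N).
It also fails if it takes over 72 s, if anything falls off the work surface, if the arm or the gripper's body presses on something with over 40 N, if the wrist force passes 120 N, or if a joint passes its speed limit or range.

## Working session

There is one attempt and no reset: what is moved stays moved. The work goes in short steps, Python scripts to look and compute and a tool call to move; the robot and the scene stay as the last step left them, time stands still between calls to the robot, and variables do not carry over. Pictures are saved under pics/ and viewed, at most 10 in all, crops included, and the job is handed in when it is done.

Besides the shell and the picture viewer there is one more tool, called after "Request:" as name([rows], argument=value, ...), one row to a line, values as JSON. carry_out: Moves the arm, as the interface text tells. Its arguments: {"type":"object","properties":{"plan":{"type":"array"},"squeeze":{"type":"number"}},"required":["plan"]}

```bash
ls; mkdir -p pics; cat > h.py <<'E'
import numpy as np, cv2, json
from plant import bot
def cam(n):
    c=bot.read_camera(n); K=np.array([[c["fx"],0,c["cx"]],[0,c["fy"],c["cy"]],[0,0,1.]])
    return dict(f=np.array(c["frame"]),K=K,d=np.array(c["dist"],float),P=np.array(c["pose"],float))
def ray(c,uv):
    p=cv2.undistortPoints(np.array([[uv]],float),c["K"],c["d"])[0,0]
    return c["P"][:3,3], c["P"][:3,:3]@np.array([p[0],-p[1],-1])
def onz(c,uv,z):
    o,d=ray(c,uv); return o+d*(z-o[2])/d[2]
def proj(c,X):
    X=np.atleast_2d(np.array(X,float)); p=(X-c["P"][:3,3])@c["P"][:3,:3]; p=p*[1,-1,-1]
    return cv2.projectPoints(p,np.zeros(3),np.zeros(3),c["K"],c["d"])[0][:,0]
E
python3 - <<'E'
from h import *
for n in("top","side"):
    c=cam(n); np.savez("c_"+n,**c); cv2.imwrite(f"pics/{n}0.png",c["f"]); print(n,c["P"].round(3).tolist(),c["K"][0,0],c["d"])
print(bot.observe())
E
```

```text
pics
top [[-0.028, 0.981, -0.194, 247.494], [-0.999, -0.025, 0.02, -8.021], [0.015, 0.194, 0.981, 1952.319], [0.0, 0.0, 0.0, 1.0]] 525.1848165760749 [-0.15790068  0.          0.          0.          0.        ]
side [[-0.983, 0.143, -0.114, 433.845], [-0.182, -0.705, 0.685, 824.397], [0.018, 0.694, 0.719, 1148.921], [0.0, 0.0, 0.0, 1.0]] 427.6400131077858 [-0.12265378  0.          0.          0.          0.        ]
{'t': 0.1, 'q': array([ 1.15880519,  0.5219413 , -0.03631401,  1.59994032,  0.02123396,
        1.02112733, -0.11274997]), 'joint_velocities': array([ 8.54193153e-04, -2.02243534e-03,  1.17449268e-05, -9.26398723e-04,
        7.03149310e-04,  8.00810539e-04,  7.43857226e-04]), 'effort': array([ 4.17376257e-03, -9.28476477e+01,  1.98415183e+00, -3.70529938e+01,
        1.82424684e-02,  5.31189668e-03,  3.23221070e-05]), 'ee_pos': array([ 209.34323719, -588.59797527,  252.79543478]), 'tool_rot': array([ 9.85428901e-01,  1.70087079e-01, -1.40619967e-04, -4.95810398e-04]), 'ft_force': array([-0.38334285,  0.69966082,  0.34064825]), 'moment': array([ 0.00227987,  0.01071418, -0.0056505 ]), 'gripper_force': 0.0, 'finger_gap': 0.9946357388256929}
```

View pics/top0.png

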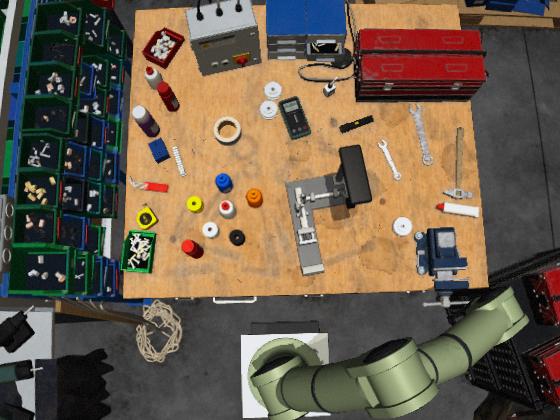

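View pics/side0.png

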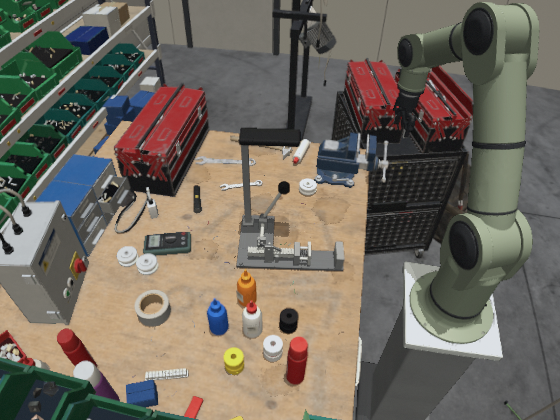

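Top view: the white, banded cylinder at (210,230) stands in line between the white oil bottle (227,208) and the red can (190,248), so it should be the coupling. The black (237,238) and yellow (195,203) ones are look-alikes. The roller is at (403,226) and the clamp runs from (312,270) to (300,180). In the side view the coupling is at (273,347) and the knob at (284,187). I'll confirm this in one enlarged crop.

```bash
python3 - <<'E'
import numpy as np, cv2
t=np.load("c_top.npz")["f"]; s=np.load("c_side.npz")["f"]
a=cv2.resize(t[170:290,180:340],(400,300),interpolation=cv2.INTER_CUBIC)
a2=cv2.resize(t[170:290,270:430],(400,300),interpolation=cv2.INTER_CUBIC)
b=cv2.resize(s[260:380,200:360],(400,300),interpolation=cv2.INTER_CUBIC)
b2=cv2.resize(s[170:290,220:380],(400,300),interpolation=cv2.INTER_CUBIC)
cv2.imwrite("pics/crop1.png",np.vstack([np.hstack([a,a2]),np.hstack([b,b2])]))
E
```

```text
(no output)
```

View pics/crop1.png

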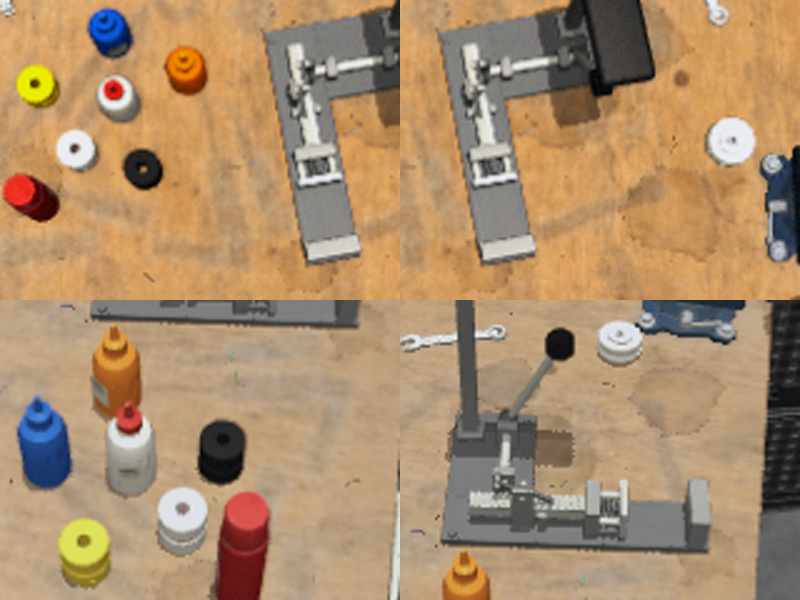

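The crop confirms it: the banded white cylinder has its hole at top (210,229.6) and side (272.8,343.2), between the white bottle and the red can. Next I'll fit the clamp's pose from its corners and triangulate the coupling.

```bash
cat > m.py <<'E'
from h import *
from scipy.optimize import least_squares
T=dict(np.load("c_top.npz")); S=dict(np.load("c_side.npz"))
def C(p,X):
    c,s=np.cos(p[2]),np.sin(p[2]); X=np.atleast_2d(X).astype(float)
    return np.c_[p[0]+c*X[:,0]-s*X[:,1],p[1]+s*X[:,0]+c*X[:,1],X[:,2]]
def tri(a,b):
    (o1,d1),(o2,d2)=ray(T,a),ray(S,b); s=np.linalg.lstsq(np.c_[d1,-d2],o2-o1,rcond=None)[0]
    A,B=o1+s[0]*d1,o2+s[1]*d2; return (A+B)/2,np.linalg.norm(A-B)
E
python3 - <<'E'
from m import *
np.set_printoptions(suppress=True,precision=2)
tm=[((286.4,182.8),(230,40,14)),((302.4,275.6),(-130,40,0)),((324,272),(-130,-40,0)),((301.2,265.2),(-100,39,66)),((322,263.2),(-100,-39,66)),((314,209.6),(110,-40,14))]
sm=[((237.6,268.4),(230,40,0)),((342.4,270.8),(-130,40,0))]
f=lambda p:np.r_[(proj(T,C(p,[x for _,x in tm]))-[u for u,_ in tm]).ravel(),(proj(S,C(p,[x for _,x in sm]))-[u for u,_ in sm]).ravel()]
r=least_squares(f,[550,-150,0],loss="soft_l1"); p=r.x; print("clamp",p,"res",f(p).reshape(-1,2))
print("coupling",tri((210,229.6),(272.8,343.2)))
def blob(c,box,lo,hi):
    x0,y0,x1,y1=box; h=cv2.cvtColor(c["f"][y0:y1,x0:x1],cv2.COLOR_BGR2HSV); m=cv2.inRange(h,lo,hi)
    n,l,st,ce=cv2.connectedComponentsWithStats(m); i=1+np.argmax(st[1:,4]); return ce[i]+[x0,y0],st[i]+[x0,y0,0,0,0]
W=((0,0,130),(180,75,255))
print(blob(T,(200,218,222,242),*W),blob(S,(258,330,288,364),*W))
K=((0,0,0),(180,255,70)); k=blob(S,(274,178,294,198),*K); print("knob",k)
# knob: ray meets plane y_c=-160 -> angle
o,d=ray(S,k[0]); R=np.array([[np.cos(p[2]),np.sin(p[2])],[-np.sin(p[2]),np.cos(p[2])]])
oc=R@(o[:2]-p[:2]); dc=R@d[:2]; s=(-160-oc[1])/dc[1]; X=oc[0]+s*dc[0]; Z=o[2]+s*d[2]
print("knob clamp",X,Z,"radius",np.hypot(150-X,Z-40),"lever",np.radians(70)-np.arctan2(Z-40,150-X))
for n,u,v,z in (("can",190,246,193),("bottle",225.2,206,155),("roller",402.5,226,38)): print(n,onz(T,(u,v),z))
for j in(.015,.025,.04): print(j,"plate top-edge px side",proj(S,C(p,[(15-j*1e3,32,68),(15-j*1e3,-32,68)])).tolist(),"top",proj(T,C(p,[(15-j*1e3,32,68),(15-j*1e3,-32,68)])).tolist())
print("lamp",C(p,[(35,-160,379)]),proj(T,C(p,[(35,-125,405),(220,-195,405)])),"nest",C(p,[(-65,0,14)]))
E
```

```text
clamp [490.79 -96.03   0.14] res [[-0.36 -1.13]
 [-0.32  0.41]
 [-0.67  0.37]
 [ 0.33  1.44]
 [ 0.91 -0.19]
 [-1.7  -0.66]
 [-0.81 -2.81]
 [ 1.06 -0.42]]
coupling (array([533.01, 259.24,  48.28]), np.float64(3.0008353716983875))
(array([209.77, 229.28]), array([202, 222,  16,  16, 188])) (array([272.56, 347.31]), array([263, 334,  20,  28, 472]))
knob (array([283.25, 187.36]), array([278, 181,  11,  13, 118]))
knob clamp 84.98712242677456 182.81944144910813 radius 156.9205757897492 lever 0.07811248811517268
can [455.57 307.02 193.  ]
bottle [597.44 191.17 155.  ]
roller [ 527.47 -453.04   38.  ]
0.015 plate top-edge px side [[306.25941884061666, 254.10648955822577], [306.2424055795518, 239.35383811108548]] top [[298.75261257057343, 238.95825394946655], [316.17738085303444, 236.04324624675186]]
0.025 plate top-edge px side [[309.3225616951816, 254.24073288528402], [309.21258725293484, 239.48411906341676]] top [[299.22123878136324, 241.67097867467328], [316.6604330364381, 238.74862994193313]]
0.04 plate top-edge px side [[313.91638741020563, 254.44123614165383], [313.6670662105025, 239.6790642959489]] top [[299.92560475669865, 245.74829842612633], [317.3861950095988, 242.81494309162503]]
lamp [[ 547.7 -249.6  379. ]] [[351.03 204.77]
 [361.79 143.22]] nest [[ 426.42 -105.07   14.  ]]
```

```bash
cat >> h.py <<'E'
from scipy.spatial.transform import Rotation as Ro
def pose(a,tilt=0,dir=0):
    # y axis at world angle a (rad), tool z down then leaned so that z has +dir component by tilt
    z=np.array([np.cos(dir)*np.sin(tilt),np.sin(dir)*np.sin(tilt),-np.cos(tilt)]); y=np.array([np.cos(a),np.sin(a),0]); y-=z*(y@z); y/=np.linalg.norm(y)
    return Ro.from_matrix(np.c_[np.cross(y,z),y,z])
def go(pos,R,ref=None):
    o=bot.observe(); p0,R0=(np.array(o["ee_pos"]),Ro.from_quat(o["tool_rot"])) if ref is None else ref
    s=R0.inv().apply(np.array(pos)-p0)/1e3; w=(R0.inv()*R).as_rotvec()
    print("t%.2f"%o["t"],"go xyz",s.round(4),"w",w.round(3))
E
python3 - <<'E'
from m import *
np.set_printoptions(suppress=True,precision=2)
print([onz(T,(210,229.5),60),onz(S,(272.8,343.2),60),onz(T,(210,229.5),30),onz(S,(272.56,347.3),30)])
go([420,-150,350],pose(np.radians(10)))
E
```

```text
[array([530.12, 257.7 ,  60.  ]), array([533.44, 265.03,  60.  ]), array([534.6 , 261.91,  30.  ]), array([534.4, 262.4,  30. ])]
t0.10 go xyz [ 0.35 -0.34 -0.1 ] w [-0.  -0.  -1.4]
```

Request:
carry_out([
  {"x": 0.0, "y": 0.0, "z": -0.05, "wz": 0},
  {"x": 0.35, "y": -0.34, "z": -0.1, "wz": -1.4},
  {"x": 0.35, "y": -0.34, "z": -0.1, "wz": -1.4},
  {"x": 0.35, "y": -0.34, "z": -0.1, "wz": -1.4},
  {"x": 0.35, "y": -0.34, "z": -0.1, "wz": -1.4},
  {"x": 0.35, "y": -0.34, "z": -0.1, "wz": -1.4},
  {"x": 0.35, "y": -0.34, "z": -0.1, "wz": -1.4},
  {"x": 0.35, "y": -0.34, "z": -0.1, "wz": -1.4},
  {"x": 0.35, "y": -0.34, "z": -0.1, "wz": -1.4},
  {"x": 0.35, "y": -0.34, "z": -0.1, "wz": -1.4},
], squeeze=40)

```text
schema error: expected keys x, y, z, wx, wy, wz, fingers
```

```bash
python3 - <<'E'
from m import *
o=bot.observe(); print(o["ee_pos"],o["q"].round(2),o["joint_velocities"].round(2))
go([534,261,340],pose(np.radians(51)))
E
```

```text
[ 209.34323719 -588.59797527  252.79543478] [ 1.16  0.52 -0.04  1.6   0.02  1.02 -0.11] [ 0. -0.  0. -0.  0.  0.  0.]
t0.10 go xyz [ 0.5907 -0.6917 -0.0866] w [-1.000e-03 -1.000e-03 -2.119e+00]
```

Request:
carry_out([
  {"x": 0, "y": 0, "z": -0.05, "wx": 0, "wy": 0, "wz": 0, "fingers": 0.085},
  {"x": 0.35, "y": -0.34, "z": -0.1, "wx": 0, "wy": 0, "wz": -1.4, "fingers": 0.085},
  {"x": 0.35, "y": -0.34, "z": -0.1, "wx": 0, "wy": 0, "wz": -1.4, "fingers": 0.085},
  {"x": 0.35, "y": -0.34, "z": -0.1, "wx": 0, "wy": 0, "wz": -1.4, "fingers": 0.085},
  {"x": 0.35, "y": -0.34, "z": -0.1, "wx": 0, "wy": 0, "wz": -1.4, "fingers": 0.085},
  {"x": 0.35, "y": -0.34, "z": -0.1, "wx": 0, "wy": 0, "wz": -1.4, "fingers": 0.085},
  {"x": 0.35, "y": -0.34, "z": -0.1, "wx": 0, "wy": 0, "wz": -1.4, "fingers": 0.085},
  {"x": 0.35, "y": -0.34, "z": -0.1, "wx": 0, "wy": 0, "wz": -1.4, "fingers": 0.085},
  {"x": 0.35, "y": -0.34, "z": -0.1, "wx": 0, "wy": 0, "wz": -1.4, "fingers": 0.085},
  {"x": 0.35, "y": -0.34, "z": -0.1, "wx": 0, "wy": 0, "wz": -1.4, "fingers": 0.085},
], squeeze=40)

```text
t: 1.1
ee_pos: [407.7, -185.5, 349.4]
tool_rot: [0.661, 0.751, -0.0, 0.0]
ft_force: [1.3, -0.4, -0.4]
finger_gap: 0.996
gripper_force: 0.0
```

```bash
python3 - <<'E'
from m import *
o=bot.observe(); print(o["ee_pos"],o["q"].round(2),o["joint_velocities"].round(2))
go([534,261,340],pose(np.radians(51)))
E
```

```text
[ 407.73475598 -185.46204509  349.43180567] [ 0.75  0.16 -0.51  1.89  0.09  1.11  0.33] [-0.6  -0.01 -0.57 -0.09  0.08  0.14  0.31]
t1.10 go xyz [0.4269 0.1817 0.0093] w [-0.     0.    -0.763]
```

Request:
carry_out([
  {"x": 0.41, "y": 0.17, "z": 0.01, "wx": 0, "wy": 0, "wz": -0.72, "fingers": 0.085},
  {"x": 0.41, "y": 0.17, "z": 0.01, "wx": 0, "wy": 0, "wz": -0.72, "fingers": 0.085},
  {"x": 0.41, "y": 0.17, "z": 0.01, "wx": 0, "wy": 0, "wz": -0.72, "fingers": 0.085},
  {"x": 0.41, "y": 0.17, "z": 0.01, "wx": 0, "wy": 0, "wz": -0.72, "fingers": 0.085},
  {"x": 0.41, "y": 0.17, "z": 0.01, "wx": 0, "wy": 0, "wz": -0.72, "fingers": 0.085},
  {"x": 0.41, "y": 0.17, "z": 0.01, "wx": 0, "wy": 0, "wz": -0.72, "fingers": 0.085},
  {"x": 0.41, "y": 0.17, "z": 0.01, "wx": 0, "wy": 0, "wz": -0.72, "fingers": 0.085},
  {"x": 0.41, "y": 0.17, "z": 0.01, "wx": 0, "wy": 0, "wz": -0.72, "fingers": 0.085},
  {"x": 0.41, "y": 0.17, "z": 0.01, "wx": 0, "wy": 0, "wz": -0.72, "fingers": 0.085},
  {"x": 0.41, "y": 0.17, "z": 0.01, "wx": 0, "wy": 0, "wz": -0.72, "fingers": 0.085},
])

```text
t: 2.1
ee_pos: [525.9, 246.0, 338.3]
tool_rot: [0.354, 0.935, 0.001, -0.001]
ft_force: [-0.8, -1.1, 0.5]
finger_gap: 0.999
gripper_force: 0.0
```

```bash
python3 - <<'E'
from m import *
o=bot.observe(); print(o["ee_pos"],o["q"].round(2),o["joint_velocities"].round(2))
go([534,261,240],pose(np.radians(51)))
E
```

```text
[525.94548202 245.99110287 338.29531523] [ 0.01  0.46 -0.78  1.58  0.34  1.24  0.01] [ 0.08 -0.05  0.03  0.06 -0.02 -0.01  0.07]
t2.10 go xyz [0.0036 0.0165 0.0983] w [ 0.001 -0.003 -0.043]
```

Request:
carry_out([
  {"x": 0.004, "y": 0.016, "z": 0, "wx": 0, "wy": 0, "wz": -0.043, "fingers": 0.085},
  {"x": 0.004, "y": 0.016, "z": 0.03, "wx": 0, "wy": 0, "wz": -0.043, "fingers": 0.085},
  {"x": 0.004, "y": 0.016, "z": 0.06, "wx": 0, "wy": 0, "wz": -0.043, "fingers": 0.085},
  {"x": 0.004, "y": 0.016, "z": 0.09, "wx": 0, "wy": 0, "wz": -0.043, "fingers": 0.085},
  {"x": 0.004, "y": 0.016, "z": 0.09, "wx": 0, "wy": 0, "wz": -0.043, "fingers": 0.085},
  {"x": 0.004, "y": 0.016, "z": 0.09, "wx": 0, "wy": 0, "wz": -0.043, "fingers": 0.085},
])

```text
t: 2.7
ee_pos: [534.5, 254.7, 249.8]
tool_rot: [0.337, 0.942, -0.0, -0.0]
ft_force: [0.3, 0.6, 0.7]
finger_gap: 0.994
gripper_force: 0.0
```

```bash
python3 - <<'E'
from m import *
go([534,261,37],pose(np.radians(51)))
c=cam("top"); d=cam("side"); np.savez("t1",**c); 
cv2.imwrite("pics/c2.png",np.hstack([cv2.resize(c["f"][170:290,140:260],(400,400),interpolation=3),cv2.resize(d["f"][230:390,200:360],(400,400),interpolation=3)]))
E
```

```text
t2.70 go xyz [0.0043 0.0046 0.2128] w [-0.    -0.    -0.006]
```

View pics/c2.png

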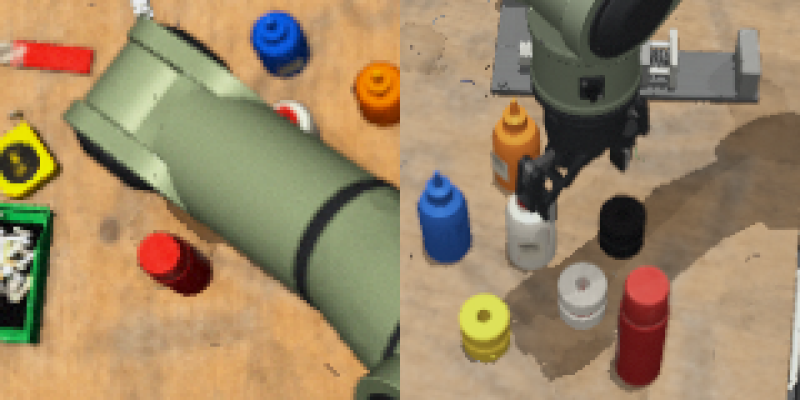

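Side crop: the open fingers are over the coupling (583,295), with the bottle behind at (530,230) and the can at (645,325), both clear. Going down.

Request:
carry_out([
  {"x": 0.003, "y": 0.005, "z": 0.04, "wx": 0, "wy": 0, "wz": 0, "fingers": 0.085},
  {"x": 0.003, "y": 0.005, "z": 0.075, "wx": 0, "wy": 0, "wz": 0, "fingers": 0.085},
  {"x": 0.003, "y": 0.005, "z": 0.11, "wx": 0, "wy": 0, "wz": 0, "fingers": 0.085},
  {"x": 0.003, "y": 0.005, "z": 0.14, "wx": 0, "wy": 0, "wz": 0, "fingers": 0.085},
  {"x": 0.003, "y": 0.005, "z": 0.14, "wx": 0, "wy": 0, "wz": 0, "fingers": 0.085},
  {"x": 0.003, "y": 0.005, "z": 0.14, "wx": 0, "wy": 0, "wz": 0, "fingers": 0.085},
])

```text
t: 3.4
ee_pos: [535.9, 261.0, 110.8]
tool_rot: [0.337, 0.942, 0.0, 0.0]
ft_force: [-0.3, 0.7, 1.2]
finger_gap: 0.991
gripper_force: 0.0
```

```bash
python3 - <<'E'
from m import *
go([533,261,38],pose(np.radians(50)))
o=bot.observe(); print(o["ft_force"],o["ee_pos"])
E
```

```text
t3.40 go xyz [ 0.0022 -0.0019  0.0728] w [0.001 0.    0.011]
[-0.33118057  0.72732275  1.20748782] [535.87506704 261.02662664 110.79765222]
```

Request:
carry_out([
  {"x": 0.002, "y": -0.002, "z": 0.025, "wx": 0, "wy": 0, "wz": 0, "fingers": 0.085},
  {"x": 0.002, "y": -0.002, "z": 0.05, "wx": 0, "wy": 0, "wz": 0, "fingers": 0.085},
  {"x": 0.002, "y": -0.002, "z": 0.073, "wx": 0, "wy": 0, "wz": 0, "fingers": 0.085},
  {"x": 0.002, "y": -0.002, "z": 0.073, "wx": 0, "wy": 0, "wz": 0, "fingers": 0.085},
  {"x": 0.002, "y": -0.002, "z": 0.073, "wx": 0, "wy": 0, "wz": 0, "fingers": 0.04},
  {"x": 0.002, "y": -0.002, "z": 0.073, "wx": 0, "wy": 0, "wz": 0, "fingers": 0.04},
  {"x": 0.002, "y": -0.002, "z": 0.073, "wx": 0, "wy": 0, "wz": 0, "fingers": 0.04},
  {"x": 0.002, "y": -0.002, "z": 0.073, "wx": 0, "wy": 0, "wz": 0, "fingers": 0.04},
  {"x": 0.002, "y": -0.002, "z": 0.073, "wx": 0, "wy": 0, "wz": 0, "fingers": 0.04},
  {"x": 0.002, "y": -0.002, "z": 0.073, "wx": 0, "wy": 0, "wz": 0, "fingers": 0.04},
], squeeze=40)

```text
t: 4.4
ee_pos: [533.5, 260.8, 38.4]
tool_rot: [0.337, 0.942, 0.001, 0.001]
ft_force: [-1.3, -1.7, 13.6]
finger_gap: 0.64
gripper_force: 39.7
```

Request:
carry_out([
  {"x": 0, "y": 0, "z": -0.03, "wx": 0, "wy": 0, "wz": 0, "fingers": 0.04},
  {"x": 0, "y": 0, "z": -0.06, "wx": 0, "wy": 0, "wz": 0, "fingers": 0.04},
  {"x": 0, "y": 0, "z": -0.1, "wx": 0, "wy": 0, "wz": 0, "fingers": 0.04},
  {"x": 0, "y": 0, "z": -0.14, "wx": 0, "wy": 0, "wz": 0, "fingers": 0.04},
  {"x": 0, "y": 0, "z": -0.18, "wx": 0, "wy": 0, "wz": 0, "fingers": 0.04},
  {"x": 0, "y": 0, "z": -0.22, "wx": 0, "wy": 0, "wz": 0, "fingers": 0.04},
  {"x": 0, "y": 0, "z": -0.25, "wx": 0, "wy": 0, "wz": 0, "fingers": 0.04},
  {"x": 0, "y": 0, "z": -0.25, "wx": 0, "wy": 0, "wz": 0, "fingers": 0.04},
  {"x": 0, "y": 0, "z": -0.25, "wx": 0, "wy": 0, "wz": 0, "fingers": 0.04},
], squeeze=50)

```text
t: 5.3
ee_pos: [532.4, 260.1, 287.1]
tool_rot: [0.337, 0.942, 0.0, 0.001]
ft_force: [-0.4, -0.2, -3.2]
finger_gap: 0.636
gripper_force: 53.8
```

```bash
python3 - <<'E'
from m import *
np.set_printoptions(suppress=True,precision=3)
t=cam("top")
np.savez("c_top2",**t)
o=bot.observe(); print(o["ee_pos"],o["ft_force"],o["finger_gap"],o["q"])
go([426,-105,260],pose(.14-np.pi/2)); go([426,-105,260],pose(.14+np.pi/2))
# clean images with the clamp, before grasp: overlay refined model, hull lines
p=[490.79,-96.03,.14]
P={}
def lines(c,s,x0,y0,x1,y1):
    im=cv2.resize(c["f"][y0:y1,x0:x1],None,fx=s,fy=s,interpolation=3)
    def poly(X,col):
        u=((proj(c,C(p,X))+.5-[x0,y0])*s*8).astype(int); cv2.polylines(im,[u.reshape(-1,1,2)],True,col,1,cv2.LINE_AA,3)
    B=[(-130,40),(-130,-40),(110,-40),(110,-200),(230,-200),(230,40)]
    poly([(a,b,14) for a,b in B],(0,255,0)); poly([(a,b,0) for a,b in B],(0,200,200))
    poly([(-130,39,66),(-130,-39,66),(-100,-39,66),(-100,39,66)],(255,0,0))
    poly([(35,-195,379),(35,-125,379),(220,-125,379),(220,-195,379)],(0,0,255))
    return im
a=lines(T,5,275,135,375,285)[:600]; b=lines(S,4,225,120,350,275)[:600]
im=np.zeros((600,800,3),np.uint8); w=cv2.resize(a,(400,600)); b=cv2.resize(b,(400,496)); im[:,:400]=w; im[:496,400:]=b
cv2.imwrite("pics/ov.png",im)
E
```

```text
[532.199 259.885 286.071] [-0.498 -2.036 -2.467] 0.6277370752558599 [-0.03   0.531 -0.771  1.624  0.397  1.15  -0.012]
t5.35 go xyz [-0.149 -0.349  0.026] w [0.    0.001 2.315]
t5.35 go xyz [-0.149 -0.349  0.026] w [-0.     0.    -0.827]
```

View pics/ov.png

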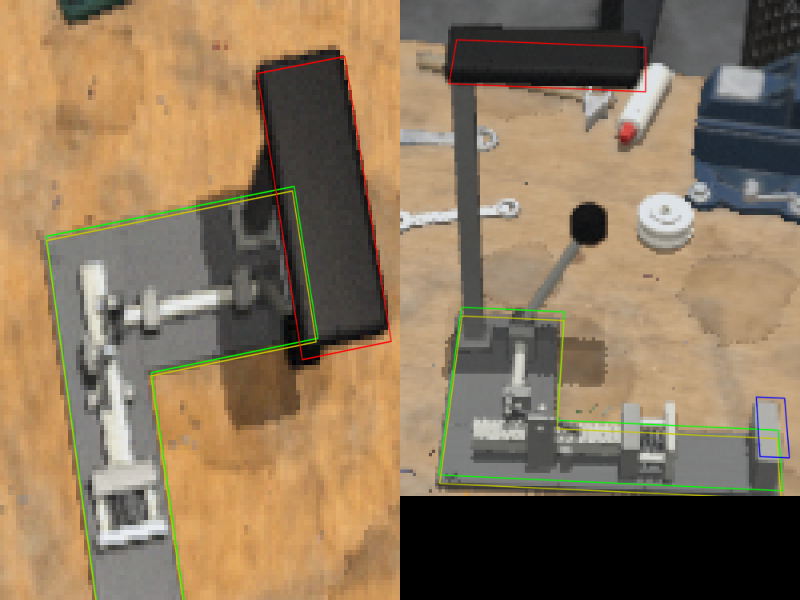

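The overlay fits the bed and lamp to about 1 px. The plate edge, at about (311,254) side and row 243.5 top, puts jaw at about 0.033, and the knob is at (283,187). Next, carry the coupling over to the nest.

Request:
carry_out([
  {"x": -0.14, "y": -0.33, "z": 0.01, "wx": 0, "wy": 0, "wz": 2.3, "fingers": 0.04},
  {"x": -0.14, "y": -0.33, "z": 0.01, "wx": 0, "wy": 0, "wz": 2.3, "fingers": 0.04},
  {"x": -0.14, "y": -0.33, "z": 0.01, "wx": 0, "wy": 0, "wz": 2.3, "fingers": 0.04},
  {"x": -0.14, "y": -0.33, "z": 0.01, "wx": 0, "wy": 0, "wz": 2.3, "fingers": 0.04},
  {"x": -0.14, "y": -0.33, "z": 0.01, "wx": 0, "wy": 0, "wz": 2.3, "fingers": 0.04},
  {"x": -0.14, "y": -0.33, "z": 0.01, "wx": 0, "wy": 0, "wz": 2.3, "fingers": 0.04},
  {"x": -0.14, "y": -0.33, "z": 0.01, "wx": 0, "wy": 0, "wz": 2.3, "fingers": 0.04},
  {"x": -0.14, "y": -0.33, "z": 0.01, "wx": 0, "wy": 0, "wz": 2.3, "fingers": 0.04},
  {"x": -0.14, "y": -0.33, "z": 0.01, "wx": 0, "wy": 0, "wz": 2.3, "fingers": 0.04},
  {"x": -0.14, "y": -0.33, "z": 0.01, "wx": 0, "wy": 0, "wz": 2.3, "fingers": 0.04},
])

```text
t: 6.35
ee_pos: [430.7, -84.3, 275.3]
tool_rot: [0.89, 0.456, -0.001, -0.001]
ft_force: [0.3, 0.4, -1.8]
finger_gap: 0.634
gripper_force: 54.2
```

```bash
echo 'P=[490.79,-96.03,.14]
def st():
    np.set_printoptions(suppress=True,precision=3)
    o=bot.observe(); c,s=np.cos(P[2]),np.sin(P[2]); e=o["ee_pos"]; x,y=e[0]-P[0],e[1]-P[1]
    print("t%.2f"%o["t"],"tcp clamp",np.array([c*x+s*y,-s*x+c*y,e[2]]).round(1),"F",o["ft_force"].round(1),"gap",round(o["finger_gap"]*85.4,1),"q",o["q"].round(2),"v",abs(o["joint_velocities"]).max().round(2))' >>m.py
python3 - <<'E'
from m import *
st(); go(C(P,[(-62,0,200)])[0],pose(.14-np.pi/2))
E
```

```text
t6.35 tcp clamp [-57.9  20.  275.3] F [ 0.3  0.4 -1.8] gap 54.1 q [ 0.44  0.22 -0.44  2.02  0.12  0.93 -0.69] v 1.42
t6.35 go xyz [-0.017  0.011  0.075] w [-0.001  0.001  0.807]
```

Request:
carry_out([
  {"x": -0.017, "y": 0.011, "z": 0.01, "wx": 0, "wy": 0, "wz": 0.72, "fingers": 0.04},
  {"x": -0.017, "y": 0.011, "z": 0.02, "wx": 0, "wy": 0, "wz": 0.72, "fingers": 0.04},
  {"x": -0.017, "y": 0.011, "z": 0.04, "wx": 0, "wy": 0, "wz": 0.72, "fingers": 0.04},
  {"x": -0.017, "y": 0.011, "z": 0.06, "wx": 0, "wy": 0, "wz": 0.72, "fingers": 0.04},
  {"x": -0.017, "y": 0.011, "z": 0.07, "wx": 0, "wy": 0, "wz": 0.72, "fingers": 0.04},
  {"x": -0.017, "y": 0.011, "z": 0.07, "wx": 0, "wy": 0, "wz": 0.72, "fingers": 0.04},
  {"x": -0.017, "y": 0.011, "z": 0.07, "wx": 0, "wy": 0, "wz": 0.72, "fingers": 0.04},
  {"x": -0.017, "y": 0.011, "z": 0.07, "wx": 0, "wy": 0, "wz": 0.72, "fingers": 0.04},
])

```text
t: 7.15
ee_pos: [430.7, -103.9, 206.5]
tool_rot: [0.993, 0.119, 0.0, 0.0]
ft_force: [0.4, 0.5, -2.5]
finger_gap: 0.629
gripper_force: 54.2
```

```bash
python3 - <<'E'
from m import *
st(); go(C(P,[(-62,0,130)])[0],pose(.14-np.pi/2))
E
```

```text
t7.15 tcp clamp [-60.6   0.6 206.5] F [ 0.4  0.5 -2.5] gap 53.7 q [ 0.34  0.31 -0.29  2.1   0.13  0.75 -1.36] v 0.01
t7.15 go xyz [-0.002  0.     0.076] w [ 0.    -0.     0.098]
```

Request:
carry_out([
  {"x": -0.002, "y": 0, "z": 0.03, "wx": 0, "wy": 0, "wz": 0.098, "fingers": 0.04},
  {"x": -0.002, "y": 0, "z": 0.06, "wx": 0, "wy": 0, "wz": 0.098, "fingers": 0.04},
  {"x": -0.002, "y": 0, "z": 0.08, "wx": 0, "wy": 0, "wz": 0.098, "fingers": 0.04},
  {"x": -0.002, "y": 0, "z": 0.08, "wx": 0, "wy": 0, "wz": 0.098, "fingers": 0.04},
  {"x": -0.002, "y": 0, "z": 0.08, "wx": 0, "wy": 0, "wz": 0.098, "fingers": 0.04},
])

```text
t: 7.65
ee_pos: [428.9, -104.4, 126.9]
tool_rot: [0.998, 0.069, 0.0, -0.0]
ft_force: [1.3, -0.3, -1.7]
finger_gap: 0.628
gripper_force: 54.3
```

```bash
python3 - <<'E'
from m import *
st(); go(C(P,[(-62,0,54)])[0],pose(.14-np.pi/2))
d=cam("side"); t=cam("top")
cv2.imwrite("pics/c3.png",np.hstack([cv2.resize(d["f"][150:280,225:355],(400,400),interpolation=3),cv2.resize(t["f"][180:280,260:360],(400,400),interpolation=3)]))
E
```

```text
t7.65 tcp clamp [-62.4   0.3 126.9] F [ 1.3 -0.3 -1.7] gap 53.7 q [ 0.29  0.45 -0.23  2.17  0.19  0.54 -1.52] v 0.02
t7.65 go xyz [0.    0.    0.073] w [-0.    -0.    -0.002]
```

View pics/c3.png

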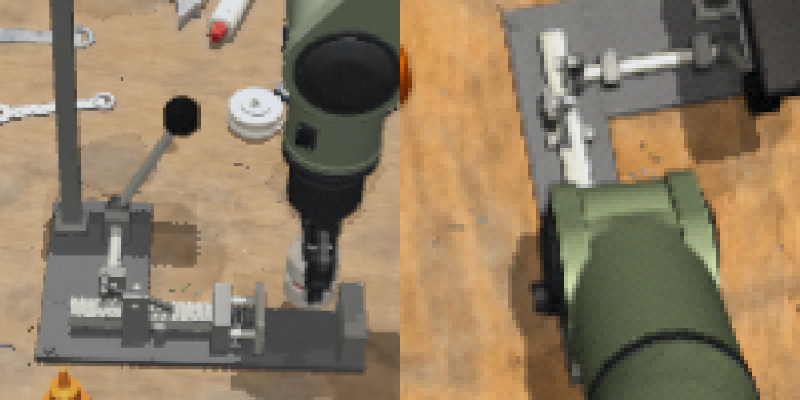

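Side crop: the coupling (310,275) hangs over the gap between the sprung plate (262) and the fixed jaw (345). The knob is at (182,115). Lowering it.

Request:
carry_out([
  {"x": 0, "y": 0, "z": 0.02, "wx": 0, "wy": 0, "wz": 0, "fingers": 0.04},
  {"x": 0, "y": 0, "z": 0.04, "wx": 0, "wy": 0, "wz": 0, "fingers": 0.04},
  {"x": 0, "y": 0, "z": 0.055, "wx": 0, "wy": 0, "wz": 0, "fingers": 0.04},
  {"x": 0, "y": 0, "z": 0.065, "wx": 0, "wy": 0, "wz": 0, "fingers": 0.04},
  {"x": 0, "y": 0, "z": 0.071, "wx": 0, "wy": 0, "wz": 0, "fingers": 0.04},
  {"x": 0, "y": 0, "z": 0.074, "wx": 0, "wy": 0, "wz": 0, "fingers": 0.04},
  {"x": 0, "y": 0, "z": 0.074, "wx": 0, "wy": 0, "wz": 0, "fingers": 0.04},
  {"x": 0, "y": 0, "z": 0.074, "wx": 0, "wy": 0, "wz": 0, "fingers": 0.04},
])

```text
t: 8.55
ee_pos: [429.0, -104.5, 52.7]
tool_rot: [0.998, 0.068, 0.0, 0.0]
ft_force: [0.2, 0.7, -1.8]
finger_gap: 0.629
gripper_force: 54.2
```

Request:
carry_out([
  {"x": 0, "y": 0, "z": 0.001, "wx": 0, "wy": 0, "wz": 0, "fingers": 0.04},
  {"x": 0, "y": 0, "z": 0.002, "wx": 0, "wy": 0, "wz": 0, "fingers": 0.04},
  {"x": 0, "y": 0, "z": 0.002, "wx": 0, "wy": 0, "wz": 0, "fingers": 0.04},
])

```text
t: 8.85
ee_pos: [429.3, -104.4, 51.8]
tool_rot: [0.998, 0.068, 0.001, 0.0]
ft_force: [-8.9, 3.1, 46.0]
finger_gap: 0.629
gripper_force: 58.8
```

Request:
carry_out([
  {"x": 0, "y": 0, "z": -0.001, "wx": 0, "wy": 0, "wz": 0, "fingers": 0.04},
  {"x": 0, "y": 0, "z": -0.001, "wx": 0, "wy": 0, "wz": 0, "fingers": 0.04},
  {"x": 0, "y": 0, "z": -0.001, "wx": 0, "wy": 0, "wz": 0, "fingers": 0.085},
  {"x": 0, "y": 0, "z": -0.001, "wx": 0, "wy": 0, "wz": 0, "fingers": 0.085},
  {"x": 0, "y": 0, "z": -0.001, "wx": 0, "wy": 0, "wz": 0, "fingers": 0.085},
  {"x": 0, "y": 0, "z": -0.001, "wx": 0, "wy": 0, "wz": 0, "fingers": 0.085},
  {"x": 0, "y": 0, "z": -0.001, "wx": 0, "wy": 0, "wz": 0, "fingers": 0.085},
  {"x": 0, "y": 0, "z": -0.001, "wx": 0, "wy": 0, "wz": 0, "fingers": 0.085},
])

```text
t: 9.65
ee_pos: [428.6, -104.4, 51.1]
tool_rot: [0.998, 0.068, -0.0, -0.0]
ft_force: [0.5, 0.5, 0.6]
finger_gap: 0.993
gripper_force: 0.0
```

Request:
carry_out([
  {"x": 0, "y": 0, "z": -0.03, "wx": 0, "wy": 0, "wz": 0, "fingers": 0.085},
  {"x": 0, "y": 0, "z": -0.06, "wx": 0, "wy": 0, "wz": 0, "fingers": 0.085},
  {"x": 0, "y": 0, "z": -0.1, "wx": 0, "wy": 0, "wz": 0, "fingers": 0.085},
  {"x": -0.02, "y": 0, "z": -0.14, "wx": 0, "wy": 0, "wz": 0, "fingers": 0.085},
  {"x": -0.04, "y": 0, "z": -0.18, "wx": 0, "wy": 0, "wz": 0, "fingers": 0.085},
  {"x": -0.06, "y": 0, "z": -0.22, "wx": 0, "wy": 0, "wz": 0, "fingers": 0.085},
  {"x": -0.06, "y": 0, "z": -0.22, "wx": 0, "wy": 0, "wz": 0, "fingers": 0.085},
])

```text
t: 10.35
ee_pos: [368.9, -113.4, 275.3]
tool_rot: [0.998, 0.068, 0.003, 0.001]
ft_force: [-0.2, -0.2, -1.1]
finger_gap: 0.996
gripper_force: 0.0
```

```bash
python3 - <<'E'
from m import *
st()
d=cam("side"); t=cam("top"); np.savez("s4",**d); np.savez("t4",**t)
cv2.imwrite("pics/c4.png",np.hstack([cv2.resize(d["f"][150:280,225:355],(400,400),interpolation=3),cv2.resize(t["f"][180:280,260:360],(400,400),interpolation=3)]))
h=cv2.cvtColor(d["f"][178:198,270:296],cv2.COLOR_BGR2HSV); m=cv2.inRange(h,(0,0,0),(180,255,70)); n,l,s,c=cv2.connectedComponentsWithStats(m); i=1+np.argmax(s[1:,4]); print("knob",c[i]+[270,178],s[i])
E
```

```text
t10.35 tcp clamp [-123.1   -0.1  275.3] F [-0.2 -0.2 -1.1] gap 85.1 q [ 0.42  0.11 -0.3   2.14  0.05  0.89 -1.34] v 0.11
knob [283.237 187.339] [  8   3  11  13 118]
```

View pics/c4.png

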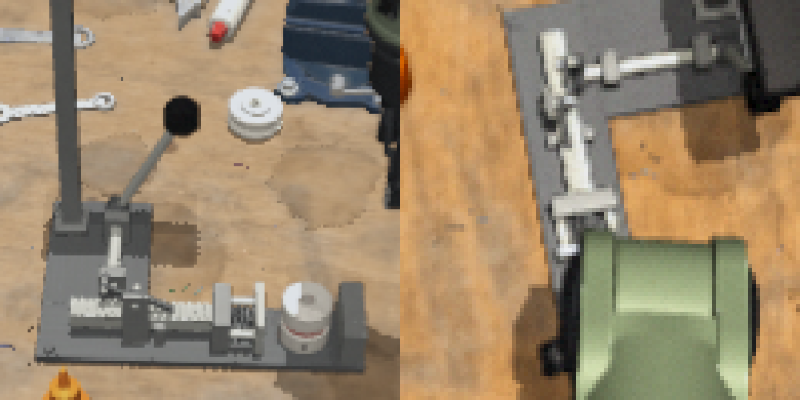

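The coupling stands upright at side crop (306,318), about 8 mm from the fixed jaw and 14 mm from the plate, so about 22 mm of travel to contact. Next, approach the knob from behind along the leaned tool axis.

```bash
cat >> m.py <<'E'
TL=np.radians(40); RK=pose(P[2]-np.pi/2,TL,P[2])
def knob(l,back=0,r=165):
    e=np.radians(70)-l; k=np.array([150-r*np.cos(e),-160,40+r*np.sin(e)]); return C(P,[k-(back+3)*np.array([np.sin(TL),0,-np.cos(TL)])])[0]
E
python3 - <<'E'
from m import *
st(); go(knob(.08,130),RK); print(knob(.08))
E
```

```text
t10.45 tcp clamp [-122.6    0.3  271.9] F [-0.2  0.   0.1] gap 85.1 q [ 0.42  0.12 -0.3   2.14  0.05  0.88 -1.34] v 0.05
t10.45 go xyz [ 0.119  0.16  -0.02 ] w [ 0.003  0.696 -0.003]
[ 591.768 -243.381  192.342]
```

Request:
carry_out([
  {"x": 0, "y": 0.05, "z": -0.02, "wx": 0, "wy": 0.15, "wz": 0, "fingers": 0.06},
  {"x": 0, "y": 0.09, "z": -0.02, "wx": 0, "wy": 0.3, "wz": 0, "fingers": 0.06},
  {"x": 0, "y": 0.13, "z": -0.02, "wx": 0, "wy": 0.45, "wz": 0, "fingers": 0.06},
  {"x": 0.03, "y": 0.16, "z": -0.02, "wx": 0, "wy": 0.6, "wz": 0, "fingers": 0.06},
  {"x": 0.07, "y": 0.16, "z": -0.02, "wx": 0, "wy": 0.7, "wz": 0, "fingers": 0.06},
  {"x": 0.1, "y": 0.16, "z": -0.02, "wx": 0, "wy": 0.7, "wz": 0, "fingers": 0.06},
  {"x": 0.119, "y": 0.16, "z": -0.02, "wx": 0, "wy": 0.7, "wz": 0, "fingers": 0.06},
  {"x": 0.119, "y": 0.16, "z": -0.02, "wx": 0, "wy": 0.7, "wz": 0, "fingers": 0.06},
  {"x": 0.119, "y": 0.16, "z": -0.02, "wx": 0, "wy": 0.7, "wz": 0, "fingers": 0.06},
  {"x": 0.119, "y": 0.16, "z": -0.02, "wx": 0, "wy": 0.7, "wz": 0, "fingers": 0.06},
])

```text
t: 11.45
ee_pos: [508.4, -254.7, 290.3]
tool_rot: [0.937, 0.064, 0.341, -0.024]
ft_force: [0.3, -1.0, 0.7]
finger_gap: 0.704
gripper_force: 0.0
```

```bash
python3 - <<'E'
from m import *
st(); go(knob(.08),RK)
d=cam("side"); np.savez("s5",**d)
u=proj(d,[bot.observe()["ee_pos"]]); print("tcp px",u,"knob model px",proj(d,[knob(.08,-3)]))
cv2.imwrite("pics/c5.png",cv2.resize(d["f"][110:240,220:380],(800,650),interpolation=3)[:600])
E
```

```text
t11.45 tcp clamp [  -4.7 -159.6  290.3] F [ 0.3 -1.   0.7] gap 60.1 q [ 0.91  0.27 -0.38  2.13 -1.04  0.39  0.04] v 0.02
t11.45 go xyz [0.002 0.    0.129] w [ 0.001 -0.    -0.003]
tcp px [[312.051 163.545]] knob model px [[284.356 185.817]]
```

View pics/c5.png

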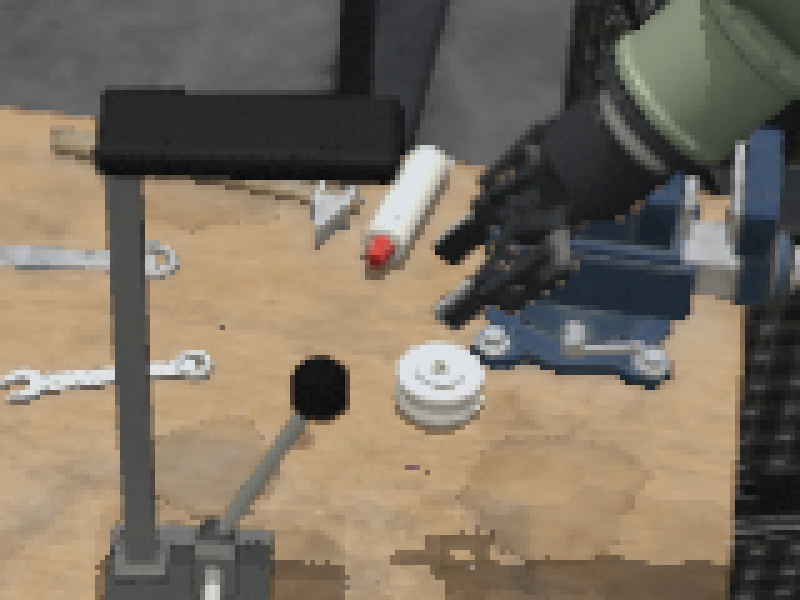

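The view shows the knob at (283,187), with the tool leaning behind it at (312,163) and clear of the lamp. Advancing.

Request:
carry_out([
  {"x": 0.003, "y": 0, "z": 0.03, "wx": 0, "wy": 0, "wz": 0, "fingers": 0.06},
  {"x": 0.003, "y": 0, "z": 0.06, "wx": 0, "wy": 0, "wz": 0, "fingers": 0.06},
  {"x": 0.003, "y": 0, "z": 0.09, "wx": 0, "wy": 0, "wz": 0, "fingers": 0.06},
  {"x": 0.003, "y": 0, "z": 0.115, "wx": 0, "wy": 0, "wz": 0, "fingers": 0.06},
  {"x": 0.003, "y": 0, "z": 0.13, "wx": 0, "wy": 0, "wz": 0, "fingers": 0.06},
  {"x": 0.003, "y": 0, "z": 0.13, "wx": 0, "wy": 0, "wz": 0, "fingers": 0.06},
  {"x": 0.003, "y": 0, "z": 0.13, "wx": 0, "wy": 0, "wz": 0, "fingers": 0.06},
])

```text
t: 12.2
ee_pos: [595.6, -247.3, 200.0]
tool_rot: [0.939, 0.065, 0.338, -0.027]
ft_force: [0.1, -0.4, -0.0]
finger_gap: 0.704
gripper_force: 0.0
```

```bash
python3 - <<'E'
from m import *
st(); go(knob(.08),RK)
E
```

```text
t12.20 tcp clamp [  82.7 -164.4  200. ] F [ 0.1 -0.4 -0. ] gap 60.1 q [ 0.85  0.53 -0.48  2.04 -1.26  0.16  0.28] v 0.02
t12.20 go xyz [-0.007 -0.004  0.004] w [-0.006  0.007 -0.003]
```

```bash
cat >> m.py <<'E'
def setl(deg,daz=0):
    global TL,RK
    TL=np.radians(deg); RK=pose(P[2]+daz-np.pi/2,TL,P[2]+daz)
E
python3 - <<'E'
import m; from m import *
m.setl(36); go(m.knob(.08,-1)+[2,0,0],m.RK); go(m.knob(.08,40)+[2,0,0],m.RK)
E
```

```text
t12.20 go xyz [-0.0057 -0.0041  0.0061] w [-0.006 -0.063 -0.003]
t12.20 go xyz [-0.0032 -0.0043 -0.0348] w [-0.006 -0.063 -0.003]
```

Request:
carry_out([
  {"x": 0, "y": 0, "z": -0.03, "wx": 0, "wy": -0.03, "wz": 0, "fingers": 0.06},
  {"x": -0.003, "y": -0.004, "z": -0.05, "wx": 0, "wy": -0.063, "wz": 0, "fingers": 0.06},
  {"x": -0.003, "y": -0.004, "z": -0.05, "wx": 0, "wy": -0.063, "wz": 0, "fingers": 0.06},
  {"x": -0.003, "y": -0.004, "z": -0.05, "wx": 0, "wy": -0.063, "wz": 0, "fingers": 0.06},
])

```text
t: 12.6
ee_pos: [561.7, -248.0, 237.7]
tool_rot: [0.948, 0.067, 0.309, -0.024]
ft_force: [-0.2, 1.2, -0.6]
finger_gap: 0.708
gripper_force: 0.0
```

```bash
python3 - <<'E'
import m; from m import *
st();m.setl(36); go(m.knob(.08,-1)+[2,0,0],m.RK)
E
```

```text
t12.60 tcp clamp [  49.  -160.4  237.7] F [-0.2  1.2 -0.6] gap 60.4 q [ 0.64  0.39 -0.18  2.06 -1.05  0.34  0.01] v 0.04
t12.60 go xyz [-0.     0.     0.057] w [-0.005 -0.002 -0.001]
```

Request:
carry_out([
  {"x": 0, "y": 0, "z": 0.02, "wx": 0, "wy": 0, "wz": 0, "fingers": 0.06},
  {"x": 0, "y": 0, "z": 0.04, "wx": 0, "wy": 0, "wz": 0, "fingers": 0.06},
  {"x": 0, "y": 0, "z": 0.057, "wx": 0, "wy": 0, "wz": 0, "fingers": 0.06},
  {"x": 0, "y": 0, "z": 0.057, "wx": 0, "wy": 0, "wz": 0, "fingers": 0.06},
  {"x": 0, "y": 0, "z": 0.057, "wx": 0, "wy": 0, "wz": 0, "fingers": 0.06},
])

```text
t: 13.1
ee_pos: [594.0, -243.5, 189.7]
tool_rot: [0.949, 0.066, 0.308, -0.026]
ft_force: [-0.7, -0.6, -0.2]
finger_gap: 0.698
gripper_force: 0.0
```

```bash
python3 - <<'E'
import m; from m import *
st();m.setl(36); go(m.knob(.08,-1)+[2,0,0],m.RK)
E
```

```text
t13.10 tcp clamp [  81.6 -160.4  189.7] F [-0.7 -0.6 -0.2] gap 59.6 q [ 0.67  0.51 -0.28  2.03 -1.15  0.23  0.12] v 0.02
t13.10 go xyz [ 0.002 -0.    -0.001] w [-0.007  0.001 -0.003]
```

Request:
carry_out([
  {"x": 0, "y": 0, "z": 0, "wx": 0, "wy": 0, "wz": 0, "fingers": 0.01},
  {"x": 0, "y": 0, "z": 0, "wx": 0, "wy": 0, "wz": 0, "fingers": 0.01},
  {"x": 0, "y": 0, "z": 0, "wx": 0, "wy": 0, "wz": 0, "fingers": 0.01},
  {"x": 0, "y": 0, "z": 0, "wx": 0, "wy": 0, "wz": 0, "fingers": 0.01},
  {"x": 0, "y": 0, "z": 0, "wx": 0, "wy": 0, "wz": 0, "fingers": 0.01},
  {"x": 0, "y": 0, "z": 0, "wx": 0, "wy": 0, "wz": 0, "fingers": 0.01},
], squeeze=40)

```text
t: 13.7
ee_pos: [594.5, -238.9, 190.9]
tool_rot: [0.948, 0.069, 0.308, -0.028]
ft_force: [-14.0, 20.7, 16.7]
finger_gap: 0.297
gripper_force: 39.9
```

```bash
python3 - <<'E'
import m; from m import *
st()
for l,d in ((.02,37),(.08,36),(.15,34),(.25,31),(.35,28),(.45,25),(.48,25)):
    m.setl(d); print(l,d,end=" "); go(m.knob(l,-1)+[2,0,0],m.RK)
E
```

```text
t13.70 tcp clamp [  82.7 -155.9  190.9] F [-14.   20.7  16.7] gap 25.4 q [ 0.67  0.51 -0.29  2.03 -1.15  0.23  0.12] v 0.0
0.02 37 t13.70 go xyz [0.01  0.004 0.001] w [-0.014  0.017  0.001]
0.08 36 t13.70 go xyz [-0.     0.004 -0.001] w [-0.014 -0.001  0.001]
0.15 34 t13.70 go xyz [-0.011  0.004 -0.003] w [-0.014 -0.036  0.002]
0.25 31 t13.70 go xyz [-0.028  0.004 -0.004] w [-0.014 -0.088  0.002]
0.35 28 t13.70 go xyz [-0.044  0.004 -0.004] w [-0.014 -0.14   0.002]
0.45 25 t13.70 go xyz [-0.06   0.004 -0.002] w [-0.014 -0.193  0.003]
0.48 25 t13.70 go xyz [-0.065  0.004 -0.001] w [-0.014 -0.193  0.003]
```

Request:
carry_out([
  {"x": 0, "y": -0.005, "z": -0.002, "wx": 0, "wy": 0, "wz": 0, "fingers": 0.01},
  {"x": 0, "y": -0.005, "z": -0.002, "wx": 0, "wy": 0, "wz": 0, "fingers": 0.01},
  {"x": 0.005, "y": -0.005, "z": -0.002, "wx": 0, "wy": 0.01, "wz": 0, "fingers": 0.01},
  {"x": 0.01, "y": -0.005, "z": -0.001, "wx": 0, "wy": 0.017, "wz": 0, "fingers": 0.01},
  {"x": 0.014, "y": -0.005, "z": -0.001, "wx": 0, "wy": 0.017, "wz": 0, "fingers": 0.01},
  {"x": 0.014, "y": -0.005, "z": -0.001, "wx": 0, "wy": 0.017, "wz": 0, "fingers": 0.01},
  {"x": 0.014, "y": -0.005, "z": -0.001, "wx": 0, "wy": 0.017, "wz": 0, "fingers": 0.01},
])

```text
t: 14.4
ee_pos: [603.3, -237.2, 197.3]
tool_rot: [0.947, 0.066, 0.314, -0.025]
ft_force: [13.0, -4.2, -31.0]
finger_gap: 0.299
gripper_force: 46.5
```

```bash
python3 - <<'E'
import m; from m import *
st()
d=cam("side")
h=cv2.cvtColor(d["f"],cv2.COLOR_BGR2GRAY); cv2.imwrite("pics/x.png",d["f"])
E
```

```text
t14.40 tcp clamp [  91.7 -155.5  197.3] F [ 13.   -4.2 -31. ] gap 25.5 q [ 0.66  0.51 -0.29  2.02 -1.16  0.22  0.11] v 0.0
```

```bash
python3 - <<'E'
import m; from m import *
R=Ro.from_quat(bot.observe()["tool_rot"])
for l in (0,.05,.1,.2,.3,.4,.48,.51):
    e=np.radians(70)-l; K=lambda e:C(P,[(150-165*np.cos(e),-160,40+165*np.sin(e))])[0]
    print(l,R.inv().apply(K(e)-K(np.radians(70))).round(1))
E
```

```text
0 [0. 0. 0.]
0.05 [-8.   0.  -2.2]
0.1 [-16.   0.  -4.]
0.2 [-32.3   0.   -6.3]
0.3 [-48.8   0.1  -7. ]
0.4 [-65.3   0.1  -6.1]
0.48 [-78.3   0.2  -4.1]
0.51 [-83.2   0.2  -3.1]
```

Request:
carry_out([
  {"x": -0.008, "y": 0, "z": 0, "wx": 0, "wy": -0.02, "wz": 0, "fingers": 0.01},
  {"x": -0.02, "y": 0, "z": -0.003, "wx": 0, "wy": -0.05, "wz": 0, "fingers": 0.01},
  {"x": -0.032, "y": 0, "z": -0.005, "wx": 0, "wy": -0.08, "wz": 0, "fingers": 0.01},
  {"x": -0.044, "y": 0, "z": -0.0055, "wx": 0, "wy": -0.11, "wz": 0, "fingers": 0.01},
  {"x": -0.056, "y": 0, "z": -0.005, "wx": 0, "wy": -0.14, "wz": 0, "fingers": 0.01},
  {"x": -0.068, "y": 0, "z": -0.0045, "wx": 0, "wy": -0.17, "wz": 0, "fingers": 0.01},
  {"x": -0.077, "y": 0, "z": -0.003, "wx": 0, "wy": -0.19, "wz": 0, "fingers": 0.01},
  {"x": -0.081, "y": 0, "z": -0.002, "wx": 0, "wy": -0.2, "wz": 0, "fingers": 0.01},
  {"x": -0.081, "y": 0, "z": -0.002, "wx": 0, "wy": -0.2, "wz": 0, "fingers": 0.01},
  {"x": -0.081, "y": 0, "z": -0.002, "wx": 0, "wy": -0.2, "wz": 0, "fingers": 0.01},
])

```text
t: 15.45
ee_pos: [539.7, -247.1, 153.5]
tool_rot: [0.973, 0.069, 0.221, -0.018]
ft_force: [-2.0, -3.7, 7.0]
finger_gap: 0.299
gripper_force: 50.4
```

```bash
cat >> m.py <<'E'
def lev():
    o=bot.observe(); z=Ro.from_quat(o["tool_rot"]).apply([0,0,1]); e=o["ee_pos"]+2*z; c,s=np.cos(P[2]),np.sin(P[2]); x=c*(e[0]-P[0])+s*(e[1]-P[1])
    f=o["ft_force"]; fx=c*f[0]+s*f[1]; E=np.arctan2(e[2]-40,150-x); print("lever est",round(np.radians(70)-E,3),"r",np.hypot(e[2]-40,150-x).round(1),"Ftan",round(fx*np.sin(E)+f[2]*np.cos(E),1),"Frad",round(-fx*np.cos(E)+f[2]*np.sin(E),1),"lean",np.degrees(np.arccos(-z[2])).round(1))
E
python3 - <<'E'
import m; from m import *
st(); lev()
d=cam("side"); np.savez("s6",**d)
E
```

```text
t15.45 tcp clamp [  27.4 -156.4  153.5] F [-2.  -3.7  7. ] gap 25.5 q [ 0.45  0.51  0.01  2.06 -0.93  0.32 -0.12] v 0.0
lever est 0.48 r 165.2 Ftan 3.5 Frad 6.6 lean 25.6
```

```bash
cat > arc.py <<'E'
import m; from m import *
def arc(l0,ls):
    R=Ro.from_quat(bot.observe()["tool_rot"]); K=lambda l:C(P,[(150-165*np.cos(np.radians(70)-l),-160,40+165*np.sin(np.radians(70)-l))])[0]
    for l in ls: print(l,R.inv().apply(K(l)-K(l0)).round(1))
E
python3 -c "
from arc import *
arc(.48,(.43,.36,.28,.2,.12,.05,.0,-.02))"
```

```text
0.43 [ 7.7 -0.  -2.9]
0.36 [18.8 -0.  -6.3]
0.28 [31.6 -0.  -9.2]
0.2 [ 44.7  -0.1 -11. ]
0.12 [ 57.9  -0.1 -11.9]
0.05 [ 69.4  -0.1 -11.7]
0.0 [ 77.7  -0.1 -11.1]
-0.02 [ 80.9  -0.1 -10.7]
```

Request:
carry_out([
  {"x": 0.011, "y": 0, "z": -0.003, "wx": 0, "wy": 0.02, "wz": 0, "fingers": 0.01},
  {"x": 0.022, "y": 0, "z": -0.006, "wx": 0, "wy": 0.05, "wz": 0, "fingers": 0.01},
  {"x": 0.035, "y": 0, "z": -0.009, "wx": 0, "wy": 0.08, "wz": 0, "fingers": 0.01},
  {"x": 0.048, "y": 0, "z": -0.011, "wx": 0, "wy": 0.11, "wz": 0, "fingers": 0.01},
  {"x": 0.061, "y": 0, "z": -0.012, "wx": 0, "wy": 0.15, "wz": 0, "fingers": 0.01},
  {"x": 0.072, "y": 0, "z": -0.0115, "wx": 0, "wy": 0.18, "wz": 0, "fingers": 0.01},
  {"x": 0.082, "y": 0, "z": -0.011, "wx": 0, "wy": 0.2, "wz": 0, "fingers": 0.01},
  {"x": 0.082, "y": 0, "z": -0.011, "wx": 0, "wy": 0.2, "wz": 0, "fingers": 0.01},
  {"x": 0.082, "y": 0, "z": -0.011, "wx": 0, "wy": 0.2, "wz": 0, "fingers": 0.01},
])

```text
t: 16.4
ee_pos: [607.8, -236.6, 197.8]
tool_rot: [0.946, 0.067, 0.316, -0.025]
ft_force: [-0.9, -1.0, 5.6]
finger_gap: 0.294
gripper_force: 51.1
```

```bash
python3 - <<'E'
from arc import *
st(); lev(); arc(0,(.1,.2,.3,.4,.48))
d=cam("side"); np.savez("s7",**d)
a=dict(np.load("s4.npz"))["f"][225:285,230:350]; b=d["f"][225:285,230:350]
cv2.imwrite("pics/c6.png",np.vstack([cv2.resize(x,(600,300),interpolation=3) for x in (a,b)]))
E
```

```text
t16.40 tcp clamp [  96.3 -155.5  197.8] F [-0.9 -1.   5.6] gap 25.1 q [ 0.66  0.51 -0.29  2.01 -1.17  0.22  0.12] v 0.01
lever est -0.025 r 164.8 Ftan 0.8 Frad 5.6 lean 37.0
0.1 [-16.   0.  -4.]
0.2 [-32.3   0.   -6.4]
0.3 [-48.8   0.   -7.2]
0.4 [-65.3   0.1  -6.3]
0.48 [-78.3   0.1  -4.4]
```

View pics/c6.png

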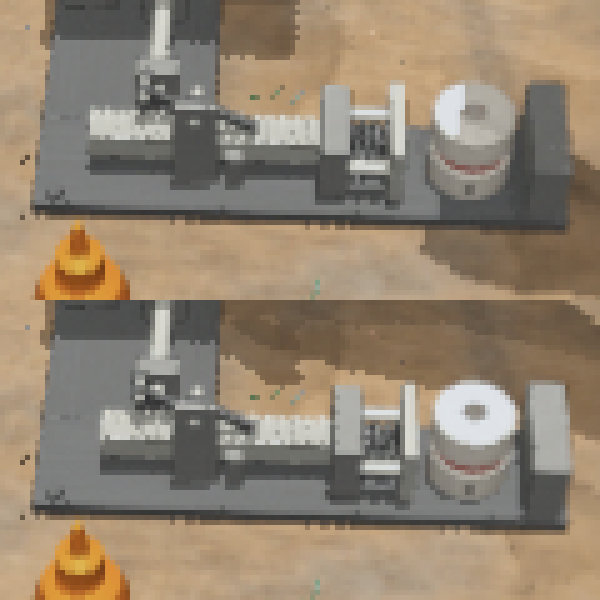

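The jaw moved about 12 px, one tooth, with plate and block moving together. The coupling still stands at (473,430). Second stroke, down and back in two calls.

Request:
carry_out([
  {"x": -0.008, "y": 0, "z": -0.002, "wx": 0, "wy": -0.02, "wz": 0, "fingers": 0.01},
  {"x": -0.02, "y": 0, "z": -0.0045, "wx": 0, "wy": -0.05, "wz": 0, "fingers": 0.01},
  {"x": -0.032, "y": 0, "z": -0.006, "wx": 0, "wy": -0.08, "wz": 0, "fingers": 0.01},
  {"x": -0.044, "y": 0, "z": -0.007, "wx": 0, "wy": -0.11, "wz": 0, "fingers": 0.01},
  {"x": -0.056, "y": 0, "z": -0.007, "wx": 0, "wy": -0.14, "wz": 0, "fingers": 0.01},
  {"x": -0.068, "y": 0, "z": -0.006, "wx": 0, "wy": -0.17, "wz": 0, "fingers": 0.01},
  {"x": -0.079, "y": 0, "z": -0.0045, "wx": 0, "wy": -0.19, "wz": 0, "fingers": 0.01},
  {"x": -0.083, "y": 0, "z": -0.0035, "wx": 0, "wy": -0.2, "wz": 0, "fingers": 0.01},
  {"x": -0.083, "y": 0, "z": -0.0035, "wx": 0, "wy": -0.2, "wz": 0, "fingers": 0.01},
  {"x": -0.083, "y": 0, "z": -0.0035, "wx": 0, "wy": -0.2, "wz": 0, "fingers": 0.01},
])

```text
t: 17.45
ee_pos: [540.5, -247.0, 151.1]
tool_rot: [0.973, 0.068, 0.22, -0.017]
ft_force: [0.4, -4.3, 6.8]
finger_gap: 0.299
gripper_force: 51.2
```

```bash
python3 - <<'E'
from arc import *
st(); lev()
E
```

```text
t17.45 tcp clamp [  28.1 -156.4  151.1] F [ 0.4 -4.3  6.8] gap 25.5 q [ 0.45  0.51  0.01  2.06 -0.94  0.32 -0.11] v 0.0
lever est 0.487 r 163.1 Ftan 4.9 Frad 4.7 lean 25.6
```

Request:
carry_out([
  {"x": 0.011, "y": 0, "z": -0.003, "wx": 0, "wy": 0.02, "wz": 0, "fingers": 0.01},
  {"x": 0.022, "y": 0, "z": -0.006, "wx": 0, "wy": 0.05, "wz": 0, "fingers": 0.01},
  {"x": 0.035, "y": 0, "z": -0.009, "wx": 0, "wy": 0.08, "wz": 0, "fingers": 0.01},
  {"x": 0.048, "y": 0, "z": -0.011, "wx": 0, "wy": 0.11, "wz": 0, "fingers": 0.01},
  {"x": 0.061, "y": 0, "z": -0.012, "wx": 0, "wy": 0.15, "wz": 0, "fingers": 0.01},
  {"x": 0.072, "y": 0, "z": -0.0115, "wx": 0, "wy": 0.18, "wz": 0, "fingers": 0.01},
  {"x": 0.082, "y": 0, "z": -0.011, "wx": 0, "wy": 0.2, "wz": 0, "fingers": 0.01},
  {"x": 0.082, "y": 0, "z": -0.011, "wx": 0, "wy": 0.2, "wz": 0, "fingers": 0.01},
  {"x": 0.082, "y": 0, "z": -0.011, "wx": 0, "wy": 0.2, "wz": 0, "fingers": 0.01},
])

```text
t: 18.35
ee_pos: [608.4, -236.5, 195.4]
tool_rot: [0.946, 0.066, 0.316, -0.025]
ft_force: [-0.9, -2.2, 2.6]
finger_gap: 0.301
gripper_force: 51.0
```

```bash
cat > meas.py <<'E'
import sys; from arc import *
st(); lev(); d=cam("side"); np.savez(sys.argv[1],**d)
# edges along a line at plate/block mid height: y=+32 side, z=60..64, x along clamp; brightness profile
g=cv2.cvtColor(d["f"],cv2.COLOR_BGR2GRAY).astype(np.float32)
def prof(y,zs,xs):
    return np.mean([cv2.remap(g,*[proj(d,C(P,[(x,y,z) for x in xs]))[:,k].astype(np.float32).reshape(1,-1) for k in (0,1)],cv2.INTER_LINEAR)[0] for z in zs],0)
xs=np.arange(-120,70,3.); p=prof(31,(40,48,56),xs)
print([(int(x),int(v)) for x,v in zip(xs,p)])
E
python3 meas.py s8; 
```

```text
t18.35 tcp clamp [  96.9 -155.5  195.4] F [-0.9 -2.2  2.6] gap 25.7 q [ 0.66  0.52 -0.29  2.01 -1.18  0.22  0.13] v 0.01
lever est -0.023 r 162.3 Ftan -0.3 Frad 2.8 lean 36.9
[(-120, 124), (-117, 125), (-114, 125), (-111, 124), (-108, 123), (-105, 121), (-102, 114), (-99, 88), (-96, 75), (-93, 73), (-90, 105), (-87, 120), (-84, 124), (-81, 132), (-78, 137), (-75, 131), (-72, 136), (-69, 138), (-66, 136), (-63, 142), (-60, 140), (-57, 140), (-54, 140), (-51, 137), (-48, 133), (-45, 131), (-42, 135), (-39, 141), (-36, 131), (-33, 116), (-30, 116), (-27, 116), (-24, 107), (-21, 141), (-18, 152), (-15, 155), (-12, 161), (-9, 165), (-6, 158), (-3, 164), (0, 152), (3, 132), (6, 93), (9, 81), (12, 80), (15, 79), (18, 81), (21, 77), (24, 76), (27, 90), (30, 94), (33, 99), (36, 92), (39, 91), (42, 91), (45, 92), (48, 92), (51, 93), (54, 95), (57, 97), (60, 95), (63, 91), (66, 91), (69, 91)]
```

Request:
carry_out([
  {"x": -0.008, "y": 0, "z": -0.001, "wx": 0, "wy": -0.02, "wz": 0, "fingers": 0.01},
  {"x": -0.02, "y": 0, "z": -0.003, "wx": 0, "wy": -0.05, "wz": 0, "fingers": 0.01},
  {"x": -0.032, "y": 0, "z": -0.0045, "wx": 0, "wy": -0.08, "wz": 0, "fingers": 0.01},
  {"x": -0.044, "y": 0, "z": -0.005, "wx": 0, "wy": -0.11, "wz": 0, "fingers": 0.01},
  {"x": -0.056, "y": 0, "z": -0.005, "wx": 0, "wy": -0.14, "wz": 0, "fingers": 0.01},
  {"x": -0.068, "y": 0, "z": -0.004, "wx": 0, "wy": -0.17, "wz": 0, "fingers": 0.01},
  {"x": -0.079, "y": 0, "z": -0.0025, "wx": 0, "wy": -0.19, "wz": 0, "fingers": 0.01},
  {"x": -0.083, "y": 0, "z": -0.0015, "wx": 0, "wy": -0.2, "wz": 0, "fingers": 0.01},
  {"x": -0.083, "y": 0, "z": -0.0015, "wx": 0, "wy": -0.2, "wz": 0, "fingers": 0.01},
  {"x": -0.083, "y": 0, "z": -0.0015, "wx": 0, "wy": -0.2, "wz": 0, "fingers": 0.01},
])

```text
t: 19.4
ee_pos: [542.9, -246.5, 147.9]
tool_rot: [0.973, 0.068, 0.221, -0.017]
ft_force: [0.4, -5.3, 11.9]
finger_gap: 0.298
gripper_force: 52.0
```

```bash
python3 - <<'E'
from arc import *
st(); lev()
E
```

```text
t19.40 tcp clamp [  30.6 -156.3  147.9] F [ 0.4 -5.3 11.9] gap 25.4 q [ 0.44  0.52  0.01  2.06 -0.95  0.31 -0.1 ] v 0.0
lever est 0.491 r 159.1 Ftan 8.7 Frad 8.2 lean 25.6
```

Request:
carry_out([
  {"x": 0.011, "y": 0, "z": -0.003, "wx": 0, "wy": 0.02, "wz": 0, "fingers": 0.01},
  {"x": 0.022, "y": 0, "z": -0.006, "wx": 0, "wy": 0.05, "wz": 0, "fingers": 0.01},
  {"x": 0.035, "y": 0, "z": -0.009, "wx": 0, "wy": 0.08, "wz": 0, "fingers": 0.01},
  {"x": 0.048, "y": 0, "z": -0.011, "wx": 0, "wy": 0.11, "wz": 0, "fingers": 0.01},
  {"x": 0.061, "y": 0, "z": -0.012, "wx": 0, "wy": 0.15, "wz": 0, "fingers": 0.01},
  {"x": 0.072, "y": 0, "z": -0.0115, "wx": 0, "wy": 0.18, "wz": 0, "fingers": 0.01},
  {"x": 0.082, "y": 0, "z": -0.011, "wx": 0, "wy": 0.2, "wz": 0, "fingers": 0.01},
  {"x": 0.082, "y": 0, "z": -0.011, "wx": 0, "wy": 0.2, "wz": 0, "fingers": 0.01},
  {"x": 0.082, "y": 0, "z": -0.011, "wx": 0, "wy": 0.2, "wz": 0, "fingers": 0.01},
])

```text
t: 20.3
ee_pos: [610.3, -236.2, 191.6]
tool_rot: [0.946, 0.066, 0.316, -0.025]
ft_force: [-4.1, -2.5, 2.0]
finger_gap: 0.298
gripper_force: 51.3
```

```bash
cat > meas.py <<'E'
import sys; from arc import *
st(); lev(); d=cam("side"); np.savez(sys.argv[1],**d)
ref=np.load("s7.npz")["f"]; U=8
up=lambda f:cv2.resize(cv2.cvtColor(f,cv2.COLOR_BGR2GRAY),None,fx=U,fy=U,interpolation=cv2.INTER_CUBIC)
r=up(ref)
for s in ["s4","s8"]+sys.argv[1:]:
    f=up(np.load(s+".npz")["f"]); out=[]
    for n,(x0,x1,y0,y1) in dict(rackend=(246,255,240,256),block=(293,305,241,258),plate=(307,315,240,252),coup=(314,335,241,266)).items():
        t=r[y0*U:y1*U,x0*U:x1*U]; ax=max(0,(x0-14)*U); m_=cv2.matchTemplate(f[(y0-1)*U:(y1+1)*U,ax:(x1+14)*U],t,cv2.TM_CCOEFF_NORMED)
        _,v,_,l=cv2.minMaxLoc(m_); out.append((n,round((l[0]+ax-x0*U)/U,2),round(v,2)))
    print(s,out)
E
python3 meas.py s9 
```

```text
t20.30 tcp clamp [  98.7 -155.5  191.6] F [-4.1 -2.5  2. ] gap 25.4 q [ 0.66  0.52 -0.3   2.01 -1.19  0.21  0.14] v 0.01
lever est -0.027 r 158.2 Ftan -3.6 Frad 3.3 lean 36.9
s4 [('rackend', -2.25, 0.97), ('block', -2.25, 0.93), ('plate', -2.5, 0.8), ('coup', -0.25, 0.84)]
s8 [('rackend', 2.38, 0.86), ('block', 2.88, 0.96), ('plate', 2.62, 0.88), ('coup', 0.12, 0.94)]
s9 [('rackend', 5.25, 0.62), ('block', 5.25, 0.91), ('plate', 5.12, 0.88), ('coup', 2.0, 0.87)]
```

Request:
carry_out([
  {"x": -0.008, "y": 0, "z": -0.004, "wx": 0, "wy": -0.02, "wz": 0, "fingers": 0.01},
  {"x": -0.02, "y": 0, "z": -0.007, "wx": 0, "wy": -0.05, "wz": 0, "fingers": 0.01},
  {"x": -0.032, "y": 0, "z": -0.0085, "wx": 0, "wy": -0.08, "wz": 0, "fingers": 0.01},
  {"x": -0.044, "y": 0, "z": -0.0095, "wx": 0, "wy": -0.11, "wz": 0, "fingers": 0.01},
  {"x": -0.056, "y": 0, "z": -0.0095, "wx": 0, "wy": -0.14, "wz": 0, "fingers": 0.01},
  {"x": -0.068, "y": 0, "z": -0.009, "wx": 0, "wy": -0.17, "wz": 0, "fingers": 0.01},
  {"x": -0.079, "y": 0, "z": -0.0075, "wx": 0, "wy": -0.19, "wz": 0, "fingers": 0.01},
  {"x": -0.084, "y": 0, "z": -0.006, "wx": 0, "wy": -0.2, "wz": 0, "fingers": 0.01},
  {"x": -0.084, "y": 0, "z": -0.006, "wx": 0, "wy": -0.2, "wz": 0, "fingers": 0.01},
  {"x": -0.084, "y": 0, "z": -0.006, "wx": 0, "wy": -0.2, "wz": 0, "fingers": 0.01},
])

```text
t: 21.35
ee_pos: [542.3, -246.7, 148.0]
tool_rot: [0.973, 0.069, 0.222, -0.017]
ft_force: [2.0, -5.2, 16.8]
finger_gap: 0.296
gripper_force: 52.3
```

```bash
python3 meas.py s10 
```

```text
t21.35 tcp clamp [  30.  -156.4  148. ] F [ 2.  -5.2 16.8] gap 25.3 q [ 0.45  0.52  0.01  2.06 -0.96  0.31 -0.09] v 0.0
lever est 0.494 r 159.6 Ftan 13.3 Frad 10.2 lean 25.7
s4 [('rackend', -2.25, 0.97), ('block', -2.25, 0.93), ('plate', -2.5, 0.8), ('coup', -0.25, 0.84)]
s8 [('rackend', 2.38, 0.86), ('block', 2.88, 0.96), ('plate', 2.62, 0.88), ('coup', 0.12, 0.94)]
s10 [('rackend', 8.0, 0.73), ('block', 8.0, 0.94), ('plate', 5.88, 0.9), ('coup', 2.62, 0.84)]
```

Request:
carry_out([
  {"x": 0.011, "y": 0, "z": -0.003, "wx": 0, "wy": 0.02, "wz": 0, "fingers": 0.01},
  {"x": 0.022, "y": 0, "z": -0.006, "wx": 0, "wy": 0.05, "wz": 0, "fingers": 0.01},
  {"x": 0.035, "y": 0, "z": -0.009, "wx": 0, "wy": 0.08, "wz": 0, "fingers": 0.01},
  {"x": 0.048, "y": 0, "z": -0.011, "wx": 0, "wy": 0.11, "wz": 0, "fingers": 0.01},
  {"x": 0.061, "y": 0, "z": -0.012, "wx": 0, "wy": 0.15, "wz": 0, "fingers": 0.01},
  {"x": 0.072, "y": 0, "z": -0.0115, "wx": 0, "wy": 0.18, "wz": 0, "fingers": 0.01},
  {"x": 0.082, "y": 0, "z": -0.011, "wx": 0, "wy": 0.2, "wz": 0, "fingers": 0.01},
  {"x": 0.082, "y": 0, "z": -0.011, "wx": 0, "wy": 0.2, "wz": 0, "fingers": 0.01},
  {"x": 0.082, "y": 0, "z": -0.011, "wx": 0, "wy": 0.2, "wz": 0, "fingers": 0.01},
])

```text
t: 22.3
ee_pos: [609.2, -236.4, 191.4]
tool_rot: [0.946, 0.066, 0.316, -0.025]
ft_force: [-1.5, -3.1, 2.9]
finger_gap: 0.302
gripper_force: 51.1
```

```bash
python3 meas.py s11 
```

```text
t22.30 tcp clamp [  97.7 -155.5  191.4] F [-1.5 -3.1  2.9] gap 25.8 q [ 0.67  0.52 -0.3   2.01 -1.2   0.21  0.15] v 0.01
lever est -0.02 r 158.3 Ftan -0.9 Frad 3.3 lean 36.9
s4 [('rackend', -2.25, 0.97), ('block', -2.25, 0.93), ('plate', -2.5, 0.8), ('coup', -0.25, 0.84)]
s8 [('rackend', 2.38, 0.86), ('block', 2.88, 0.96), ('plate', 2.62, 0.88), ('coup', 0.12, 0.94)]
s11 [('rackend', 8.25, 0.66), ('block', 7.75, 0.9), ('plate', 5.88, 0.92), ('coup', 2.62, 0.84)]
```

After four strokes the coupling is against the fixed jaw and the spring is squeezed about 6.5 mm (block 7.8 px, plate 5.9 px). One more tooth gives about 15 mm, which is nearest to half travel.

Request:
carry_out([
  {"x": -0.008, "y": 0, "z": -0.003, "wx": 0, "wy": -0.02, "wz": 0, "fingers": 0.01},
  {"x": -0.02, "y": 0, "z": -0.006, "wx": 0, "wy": -0.05, "wz": 0, "fingers": 0.01},
  {"x": -0.032, "y": 0, "z": -0.0085, "wx": 0, "wy": -0.08, "wz": 0, "fingers": 0.01},
  {"x": -0.044, "y": 0, "z": -0.0095, "wx": 0, "wy": -0.11, "wz": 0, "fingers": 0.01},
  {"x": -0.056, "y": 0, "z": -0.0095, "wx": 0, "wy": -0.14, "wz": 0, "fingers": 0.01},
  {"x": -0.068, "y": 0, "z": -0.009, "wx": 0, "wy": -0.17, "wz": 0, "fingers": 0.01},
  {"x": -0.079, "y": 0, "z": -0.0075, "wx": 0, "wy": -0.19, "wz": 0, "fingers": 0.01},
  {"x": -0.085, "y": 0, "z": -0.006, "wx": 0, "wy": -0.2, "wz": 0, "fingers": 0.01},
  {"x": -0.085, "y": 0, "z": -0.006, "wx": 0, "wy": -0.2, "wz": 0, "fingers": 0.01},
  {"x": -0.085, "y": 0, "z": -0.006, "wx": 0, "wy": -0.2, "wz": 0, "fingers": 0.01},
])

```text
t: 23.35
ee_pos: [540.6, -246.9, 147.1]
tool_rot: [0.972, 0.069, 0.222, -0.017]
ft_force: [7.3, -5.9, 15.8]
finger_gap: 0.304
gripper_force: 51.7
```

```bash
python3 meas.py s12 
```

```text
t23.35 tcp clamp [  28.3 -156.4  147.1] F [ 7.3 -5.9 15.8] gap 25.9 q [ 0.45  0.52  0.    2.07 -0.96  0.31 -0.08] v 0.0
lever est 0.505 r 160.3 Ftan 16.1 Frad 5.5 lean 25.7
s4 [('rackend', -2.25, 0.97), ('block', -2.25, 0.93), ('plate', -2.5, 0.8), ('coup', -0.25, 0.84)]
s8 [('rackend', 2.38, 0.86), ('block', 2.88, 0.96), ('plate', 2.62, 0.88), ('coup', 0.12, 0.94)]
s12 [('rackend', 10.25, 0.46), ('block', 10.62, 0.83), ('plate', 6.0, 0.88), ('coup', 2.62, 0.84)]
```

Request:
carry_out([
  {"x": 0.011, "y": 0, "z": -0.003, "wx": 0, "wy": 0.02, "wz": 0, "fingers": 0.01},
  {"x": 0.022, "y": 0, "z": -0.006, "wx": 0, "wy": 0.05, "wz": 0, "fingers": 0.01},
  {"x": 0.035, "y": 0, "z": -0.009, "wx": 0, "wy": 0.08, "wz": 0, "fingers": 0.01},
  {"x": 0.048, "y": 0, "z": -0.011, "wx": 0, "wy": 0.11, "wz": 0, "fingers": 0.01},
  {"x": 0.061, "y": 0, "z": -0.012, "wx": 0, "wy": 0.15, "wz": 0, "fingers": 0.01},
  {"x": 0.072, "y": 0, "z": -0.0115, "wx": 0, "wy": 0.18, "wz": 0, "fingers": 0.01},
  {"x": 0.082, "y": 0, "z": -0.011, "wx": 0, "wy": 0.2, "wz": 0, "fingers": 0.01},
  {"x": 0.082, "y": 0, "z": -0.011, "wx": 0, "wy": 0.2, "wz": 0, "fingers": 0.01},
  {"x": 0.082, "y": 0, "z": -0.011, "wx": 0, "wy": 0.2, "wz": 0, "fingers": 0.01},
])

```text
t: 24.3
ee_pos: [607.2, -236.7, 190.5]
tool_rot: [0.946, 0.066, 0.316, -0.025]
ft_force: [-0.4, -4.3, 4.0]
finger_gap: 0.299
gripper_force: 51.3
```

```bash
python3 meas.py s13 
```

```text
t24.30 tcp clamp [  95.6 -155.5  190.5] F [-0.4 -4.3  4. ] gap 25.5 q [ 0.68  0.53 -0.32  2.02 -1.2   0.2   0.16] v 0.01
lever est -0.006 r 158.1 Ftan 0.4 Frad 4.1 lean 37.0
s4 [('rackend', -2.25, 0.97), ('block', -2.25, 0.93), ('plate', -2.5, 0.8), ('coup', -0.25, 0.84)]
s8 [('rackend', 2.38, 0.86), ('block', 2.88, 0.96), ('plate', 2.62, 0.88), ('coup', 0.12, 0.94)]
s13 [('rackend', 8.88, 0.65), ('block', 8.62, 0.92), ('plate', 5.88, 0.92), ('coup', 2.62, 0.84)]
```

At the bottom the squeeze was about 15 mm, and with the lever back the jaw has settled on its pawl at about 9 mm. That is inside 5–20, and another tooth could come close to 20. Stop here, let go and back off.

Request:
carry_out([
  {"x": 0, "y": 0, "z": 0, "wx": 0, "wy": 0, "wz": 0, "fingers": 0.055},
  {"x": 0, "y": 0, "z": 0, "wx": 0, "wy": 0, "wz": 0, "fingers": 0.055},
  {"x": 0, "y": 0, "z": 0, "wx": 0, "wy": 0, "wz": 0, "fingers": 0.055},
  {"x": 0, "y": 0, "z": 0, "wx": 0, "wy": 0, "wz": 0, "fingers": 0.055},
  {"x": 0, "y": 0, "z": -0.02, "wx": 0, "wy": 0, "wz": 0, "fingers": 0.055},
  {"x": 0, "y": 0, "z": -0.05, "wx": 0, "wy": 0, "wz": 0, "fingers": 0.055},
  {"x": 0, "y": 0, "z": -0.08, "wx": 0, "wy": 0, "wz": 0, "fingers": 0.055},
  {"x": 0, "y": 0, "z": -0.12, "wx": 0, "wy": 0, "wz": 0, "fingers": 0.055},
  {"x": 0, "y": 0, "z": -0.12, "wx": 0, "wy": 0, "wz": 0, "fingers": 0.055},
  {"x": 0, "y": 0, "z": -0.12, "wx": 0, "wy": 0, "wz": 0, "fingers": 0.055},
])

```text
t: 25.35
ee_pos: [535.8, -247.2, 286.8]
tool_rot: [0.946, 0.067, 0.316, -0.025]
ft_force: [-0.2, 0.8, 0.1]
finger_gap: 0.645
gripper_force: 0.0
```

```bash
python3 meas.py s14; python3 - <<'E'
from m import *
a,b,c=[np.load(s+".npz")["f"][220:290,230:350] for s in("s7","s12","s14")]
d=np.load("s14.npz")["f"]
L=np.vstack([cv2.resize(x,(342,200),interpolation=3) for x in(a,b,c)])
cv2.imwrite("pics/c7.png",np.hstack([L,cv2.resize(d,(458,344))[:].copy() if False else cv2.copyMakeBorder(cv2.resize(d,(458,344)),0,256,0,0,cv2.BORDER_CONSTANT)]))
E
```

```text
t25.35 tcp clamp [  23.4 -156.   286.8] F [-0.2  0.8  0.1] gap 55.1 q [ 0.6   0.28 -0.08  2.07 -0.98  0.44 -0.07] v 0.04
lever est 0.123 r 275.4 Ftan -0.0 Frad 0.1 lean 37.0
s4 [('rackend', -2.25, 0.97), ('block', -2.25, 0.93), ('plate', -2.5, 0.8), ('coup', -0.25, 0.84)]
s8 [('rackend', 2.38, 0.86), ('block', 2.88, 0.96), ('plate', 2.62, 0.88), ('coup', 0.12, 0.94)]
s14 [('rackend', 8.88, 0.65), ('block', 8.62, 0.89), ('plate', 6.0, 0.89), ('coup', 2.5, 0.84)]
```

View pics/c7.png

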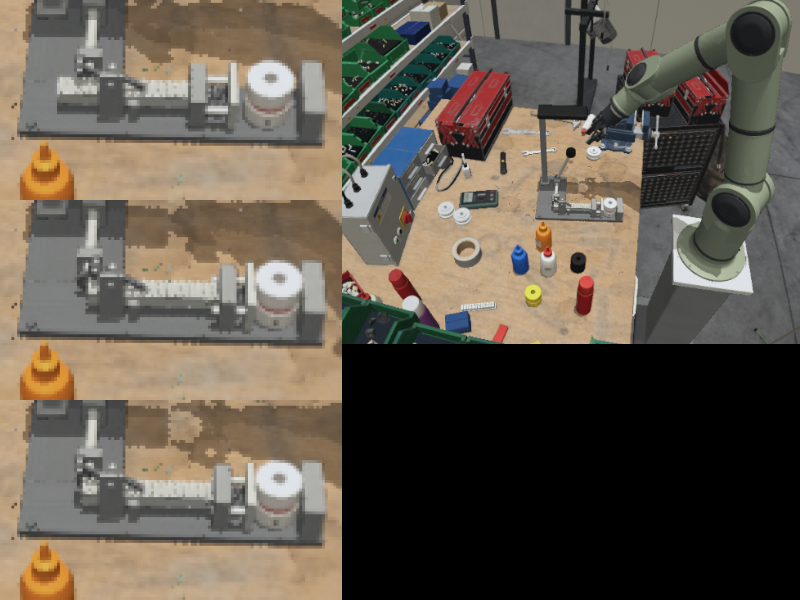

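The picture shows the coupling upright against the fixed jaw (278,495). The spring gap is partly closed, bottle, can and roller are in place, and the arm is clear.

```bash
python3 -c "
from plant import bot
print(bot.close_job())"
```

```text
the job is handed in; nothing more can be done
None
```

I handed the job in at about 25 s of the 72 s allowed, and no verdict came back: the coupling stands upright against the fixed jaw after five full strokes, the spring is squeezed about 9 mm by image measurement (wanted about 13, allowed 5–20; I stopped because another tooth could come close to 20), the knob is let go, and the bottle, can and roller look unmoved.

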